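# Raise the dust box window to its mark and start the extraction

### The job

With the fingertips, push the sliding window of the grinding dust box up from beneath its blue lip until the lip is level with the orange marker on the rail, and leave it standing there; then press the green extraction button on the grey switch pod right down and let it come back up. Do not grip the lip or touch its black top strip, do not shift the orange marker, leave everything else on the bench where it is, and finish clear of everything.

Things in the scene. Friction and masses are not known exactly. Their poses are not given: they have to be found in the camera images.
- dustbox: Fixed grey and clear dust box, 290 deep (x), 300 wide (y), 347 mm tall, with a 50 mm black pipe stub on its roof. Origin: on its underside, 125 mm before its back; its front is its own -x, towards the robot. The front face leans back 30 degrees from vertical: its foot is 165 mm in front of the origin, its top recedes. Aluminium rails up both sides of the face stand 9 mm proud of it.
- sash (a joint): How far the clear window has slid up the sloping face, in m: 0 shut, 0.15 at the top stop; it moves straight along the slope, upwards and away from the robot. Counterweighted: it stays where it is left, and takes about 1.5 to 5 N along the slope to slide. It starts 0 to 25 mm up.
- lip_edge (a point): Middle of the lower outer edge of the window's blue lip; 118 mm above the bench when shut. z: up the slope, the sliding direction; x: into the box, square to the face (30 degrees below level); y: along the lip. Lip, moving with the window: 350 mm along y, 12 mm thick, stands 45 mm out from the face, black 4 mm strip on top. Below it is free room in front of the flat apron (47 mm beyond the edge).
- pointer (a point): Middle of the lip's thickness at its left (+y) end, where the end of the lip carries a white line; moves with the window. Axes as lip_edge.
- mark (a point): Orange clip on the left rail, 12 mm thick, its tab just beyond the lip's left end: the height for the pointer, which passes 6 mm beside this point along y. z: up the slope; the lip is level when the pointer's z in this frame is 0. A hard knock shifts the clip. It is always above the lip at the start, by 45 to 135 mm.
- pod: Grey switch pod fixed to the bench, 110 (x) x 100 (y) x 50 mm tall, left or right of the dust box; origin: centre of its underside. The green button is on its top.
- fan_top (a point): Centre of the top of the round green button, 40 mm across, on the pod; its z axis points up. Pressed straight down.
- fan (a joint): How far the green button is pressed, in m: 0 up, 0.007 fully down (about 5 N); it springs back.
- jar: Loose amber glass jar with a steel cap, 72 mm across, 100 mm tall. Leave it. Origin: centre of its underside.
- bowl: Loose white bowl full of mosaic stones, 100 mm across, 45 mm tall (stones up to about 8 mm above the rim). Leave it. Origin: centre of its underside.
- cup: Loose clear glass cup with stones, 68 mm across, 70 mm tall. Leave it. Origin: centre of its underside.
- spatula: Loose grout spatula, 200 mm long, lying flat along its x axis, under 40 mm high. Leave it. Origin: under its middle.
- hammer: Loose hammer, 220 mm long, lying along its x axis, under 40 mm high. Leave it. Origin: under its middle.
- brush: Loose brush, 180 mm long, lying along its x axis, under 40 mm high. Leave it. Origin: under its middle.
- tile: Loose blue square tile, 60 x 60 x 10 mm. Leave it. Origin: centre of its underside.
Things that resemble listed ones, but are neither listed nor needed, are in the scene too. What is shaped like the pod but purple is not meant.

How it is judged:
By the outcome, as a careful person would: the job done as asked, in the order asked, and still so for the second after the job is handed in, with the robot touching nothing.
It also fails if it takes over 46 s, if anything falls off the work surface, if the arm or the gripper's body presses on something with over 40 N, if the wrist force passes 120 N, or if a joint passes its speed limit or range.

### The arm

A 6-joint arm with a two-finger parallel gripper is mounted at the origin on the work surface. World frame = base frame: x ahead of the robot, y to its left, z up, the work surface at z = 0. Lengths are in m, angles in rad, forces in N, time in s.
With the tool pointing down it reaches from about 0.275 to 0.825 m from the base axis. Payload 5.2 kg.
Tool frame: the origin (TCP) lies between the finger pads; the fingertips stand 11 mm ahead of it and the grasp point (between the pads) lies 8 mm behind it; z points along the fingers, y is the direction in which the jaws open and shut (so a half turn about z gives the same grasp; the last joint's range is limited). The gripper opens to 93 mm and grips with 3 to 60 N. Pads are 15 mm wide; open, the fingers measure 128 mm over their backs; the gripper's body (75 mm by 188 mm) begins 65 mm behind the grasp point.
Start: joints at [-1.368, 0.259, 1.535, -0, 1.348, -0.203], TCP at [0.217, -0.505, 0.2] pointing down, gripper open.
Joint ranges: [-3.14, 3.14], [-0.91, 2.08], [0.19, 2.58], [-1.22, 4.36], [0.22, 2.71], [-3.12, 3.12]. Speed limits (rad/s): [2.57, 2.57, 3.14, 3.14, 3.14, 3.14].

### API

Orientations are given as a 3x3 rotation matrix whose columns are the frame's x, y, z axes.
In Python, from station import monitor, snapshot, camera_info, sign_off gives the robot as it stands.
- The arm moves only by the tool apply_moves, never from a script. Its argument "deltas" is a list of rows, each an object with "gripper": the closure, from -1 (fully open) to 1 (shut); "delta_pos": the shift along the world's x, y, z as a fraction of full scale, a list of three; "roll": the turn about the world's z as a fraction of full scale. In form: [{"gripper": gripper, "delta_pos": [tx, ty, tz], "roll": roll}, ...]. A call has 1 to 10 rows; each row is the pose to reach, as a shift and turn from the pose commanded when the call began, turning the shorter way round; what a row does not reach only later rows make up. Full scale, the value 1, is 40 cm for a shift and pi rad for a turn. A row lasts 1/10 s, in which the tool goes at most 50 mm and 8.59 degrees, less where a joint would pass 70% of its speed; a pose out of reach is approached as far as the arm can. A call with a number of a shift or a turn outside -1 to 1 is refused whole. A call with a gripper value outside its range is refused whole. The fingers move at their own pace and stop on an object; "newtons" is the grip in N (left out, the last holds). Time passes only in rows, so rows that repeat a pose let the fingers close. It gives the time, the measured TCP pose, the force and the opening at its end, in the units of the state.
- monitor.get_obs(): the state, without advancing time (a new reading comes with each control period).
- snapshot(name): name is "scene" or "top" or "wrist"; returns (picture, depth): 420x560x3 uint8, red, green, blue; 420x560 float32, m along the optical axis (not along the pixel's ray), 0 where there is no reading.
- camera_info(name): a dict with "camera_matrix" (3x3 intrinsics, pixels), "R" (3x3) and "t" (3): a world point X has camera coordinates R X + t. Camera axes: x right, y down, z forward; pixel columns grow to the right and rows downward; lengths in m; the calibration is good to about 2 mm. A picture is of the moment at which its call begins: read the wrist's pose just before it. camera_info takes no time and is no camera call; for the wrist camera it gives the pose at the moment of the call.
- sign_off(): hands the job in, once; it reports no verdict.
The state is a dict: "clock": time; "joint_positions": joint angles; "joint_vel": joint speeds; "effort": joint torques, N m; "tcp_pos": TCP position; "ee_rot": TCP orientation; "contact_force": force on the tool from outside, world axes, zero at the start; "ft_torque": the same for the moment, N m; "grip_width": finger opening in m.
Only numpy, scipy, OpenCV 4.12 (cv2) and the standard library are available. Lean on these libraries where they do the work, as an engineer would, in place of code of your own. Each camera call takes 0.05 s, during which the arm holds its last target.

## Working session

There is one attempt and no reset: what is moved stays moved. The work goes in short steps, Python scripts to look and compute and a tool call to move; the robot and the scene stay as the last step left them, time stands still between calls to the robot, and variables do not carry over. Pictures are saved under pics/ and viewed, and the job is handed in when it is done.

Besides the shell and the picture viewer there is one more tool, called as name(argument=value, ...), one argument or row to a line, values as JSON. apply_moves: Moves the arm, as the interface text tells. Its arguments: {"type":"object","properties":{"deltas":{"type":"array"},"newtons":{"type":"number"}},"required":["deltas"]}

```bash
mkdir -p pics; ls; python3 - <<'E'
from station import monitor, snapshot, camera_info
import cv2, numpy as np
o=monitor.get_obs(); print(o['clock'],o['tcp_pos'],o['ee_rot'],o['grip_width'])
for n in ['scene','top']:
    p,d=snapshot(n); cv2.imwrite(f'pics/{n}0.png',p[:,:,::-1]); np.savez(f'{n}0.npz',p=p,d=d)
    c=camera_info(n); print(n,c, (d>0).mean())
E
```

```text
pics
0.0 [ 0.216993   -0.50477223  0.1990213 ] [[ 9.18803641e-01  3.94714761e-01 -3.55793380e-04]
 [ 3.94714742e-01 -9.18801995e-01  1.77920130e-03]
 [ 3.75373347e-04 -1.77517352e-03 -9.99998354e-01]] 0.0931418567616737
scene {'camera_matrix': array([[399.44798748,   0.        , 287.01289053],
       [  0.        , 399.44798748, 212.36969837],
       [  0.        ,   0.        ,   1.        ]]), 'R': array([[-0.53598099,  0.84414064,  0.01228681],
       [ 0.57490155,  0.37561013, -0.72691488],
       [-0.61823344, -0.38254885, -0.68661765]]), 't': array([ 0.18511704, -0.27002261,  1.63314344])} 0.9958886054421768
top {'camera_matrix': array([[488.02773451,   0.        , 277.571797  ],
       [  0.        , 488.02773451, 209.84758874],
       [  0.        ,   0.        ,   1.        ]]), 'R': array([[ 0.01877156, -0.99982041, -0.00260502],
       [-0.98190674, -0.01794407, -0.18851303],
       [ 0.18843243,  0.00609657, -0.98206723]]), 't': array([0.0934221 , 0.51311356, 1.68140444])} 0.9959396258503401
```

View pics/scene0.png

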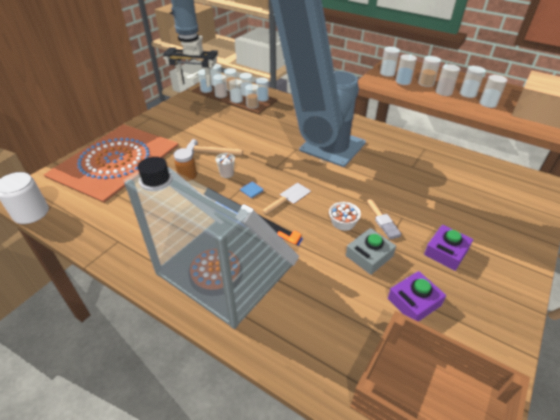

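View pics/top0.png

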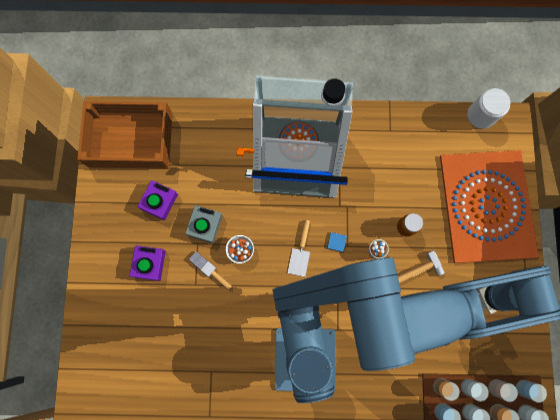

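```bash
cat > h.py <<'E'
import numpy as np, cv2
from station import camera_info
def load(n): 
    z=np.load(n+'.npz'); return z['p'],z['d']
def ray(n,u,v,c=None):
    c=c or camera_info(n); K,R,t=c['camera_matrix'],c['R'],c['t']
    d=R.T@np.linalg.solve(K,[u,v,1]); return -R.T@t,d
def onz(n,u,v,z,c=None):
    o,d=ray(n,u,v,c); return o+d*(z-o[2])/d[2]
def dep(n,u,v,D,c=None):
    o,d=ray(n,u,v,c); return o+d*D
def cloud(n,D,c=None):
    c=c or camera_info(n); K,R,t=c['camera_matrix'],c['R'],c['t']
    v,u=np.mgrid[:D.shape[0],:D.shape[1]]
    X=np.stack([(u-K[0,2])/K[0,0],(v-K[1,2])/K[1,1],np.ones_like(D)],-1)*D[...,None]
    return (X-t)@R
E
python3 - <<'E'
from h import *
p,d=load('top0'); a=p[60:210,220:370]; b=p[180:290,120:260]
cv2.imwrite('pics/c1.png',cv2.resize(a,(600,600),interpolation=cv2.INTER_CUBIC)[:,:,::-1])
p2,d2=load('scene0')
cv2.imwrite('pics/c2.png',cv2.resize(p2[140:330,120:320],None,fx=3,fy=3,interpolation=cv2.INTER_CUBIC)[:,:,::-1])
C=cloud('top',d); hsv=cv2.cvtColor(p,cv2.COLOR_RGB2HSV)
def blobs(lo,hi,nm,mn=15):
    m=cv2.inRange(hsv,lo,hi); n,l,s,c=cv2.connectedComponentsWithStats(m)
    for i in range(1,n):
        if s[i,4]>=mn:
            P=C[l==i]; print(nm,s[i],c[i].round(1),np.median(P,0).round(4),P.min(0).round(3),P.max(0).round(3))
blobs((45,120,40),(75,255,255),'green'); blobs((105,150,40),(125,255,255),'blue',40); blobs((5,200,150),(20,255,255),'orange')
E
```

```text
green [148 194  12  12 116] [153.4 199.8] [0.5341 0.5399 0.0718] [0.516 0.521 0.055] [0.557 0.562 0.084]
green [195 219  13  12 119] [201.1 224.6] [0.4489 0.3681 0.0722] [0.431 0.348 0.052] [0.472 0.39  0.081]
green [138 259  13  13 127] [143.7 264.9] [0.3062 0.5581 0.0718] [0.286 0.538 0.051] [0.327 0.58  0.084]
blue [261 167  71   9 300] [296.2 171.2] [0.6349 0.0414 0.119 ] [ 0.619 -0.079  0.104] [0.65  0.162 0.137]
blue [252 175  95  10 272] [298.4 179.6] [0.6038 0.0316 0.13  ] [ 0.589 -0.13   0.051] [0.626 0.192 0.147]
orange [237 147  17  10  95] [243.6 150.6] [0.6813 0.2221 0.2008] [ 0.185  0.092 -0.004] [0.756 0.252 1.748]
```

View pics/c1.png

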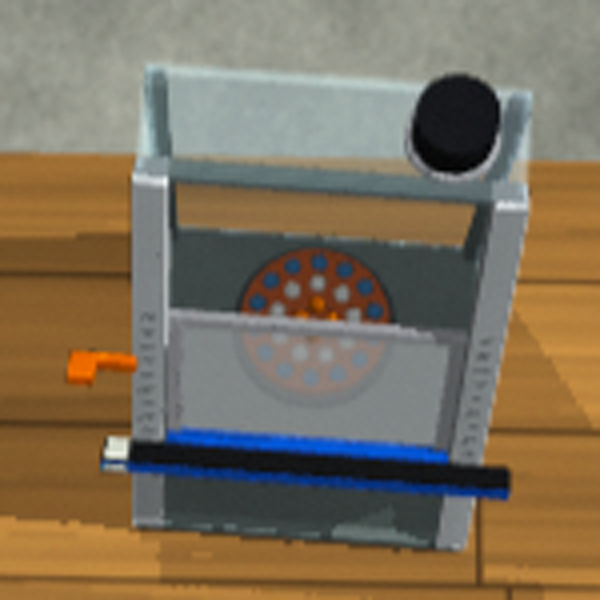

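View pics/c2.png

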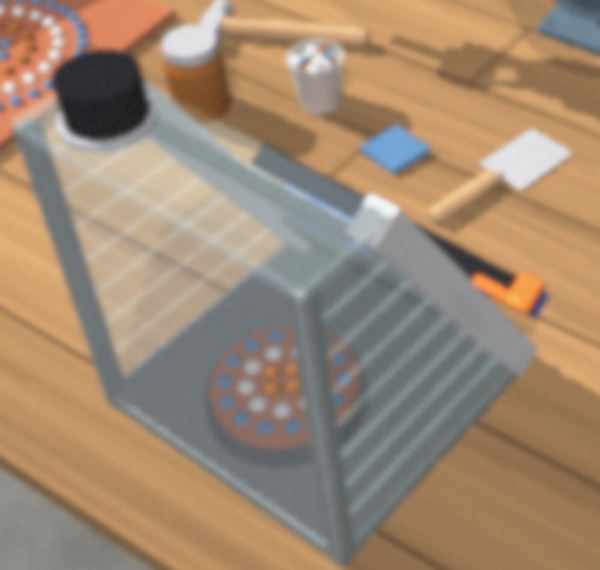

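```bash
python3 - <<'E'
from h import *
p,d=load('top0'); C=cloud('top',d); hsv=cv2.cvtColor(p,cv2.COLOR_RGB2HSV)
# outer-face sliver: lower blue blob rows per column
m=cv2.inRange(hsv,(105,150,40),(125,255,255)); 
for u in range(252,348,8):
    r=np.where(m[174:190,u])[0]+174
    print(u,r, [C[v,u].round(3).tolist() for v in r[-2:]], C[r[-1]-3,u].round(3) if len(r) else '')
# black pts & table check & orange pts
for u in range(236,256,2):
    for v in range(146,158,2):
        if hsv[v,u,1]>180 and hsv[v,u,0]<18 and hsv[v,u,2]>180: print('or',u,v,C[v,u].round(4))
for u in range(240,256,2): print([ (v,p[v,u].tolist(),C[v,u].round(3).tolist()) for v in (170,172,174)])
# rails: fit plane of rail pixels
print('table',C[230,100],C[300,200],C[280,450])
E
```

```text
252 [175 176 177] [[0.612, 0.192, 0.13], [0.608, 0.192, 0.13]] [0.616 0.192 0.14 ]
260 [176 177] [[0.611, 0.164, 0.136], [0.61, 0.165, 0.125]] [0.617 0.164 0.141]
268 [176 177 178 179] [[0.608, 0.137, 0.123], [0.619, 0.139, 0.064]] [0.61  0.137 0.141]
276 [177 178 179] [[0.608, 0.11, 0.125], [0.605, 0.11, 0.123]] [0.612 0.11  0.136]
284 [178 179] [[0.605, 0.083, 0.138], [0.604, 0.082, 0.129]] [0.613 0.083 0.135]
292 [178 179 180] [[0.601, 0.055, 0.141], [0.6, 0.055, 0.134]] [0.607 0.056 0.145]
300 [179 180 181] [[0.601, 0.028, 0.131], [0.614, 0.025, 0.065]] [0.604 0.028 0.144]
308 [174 179 180 181] [[0.6, 0.001, 0.135], [0.599, 0.0, 0.124]] [0.606 0.001 0.14 ]
316 [174 180 181 182] [[0.598, -0.027, 0.132], [0.611, -0.032, 0.065]] [ 0.603 -0.026  0.14 ]
324 [174 175 181 182] [[0.6, -0.055, 0.125], [0.595, -0.054, 0.131]] [ 0.604 -0.054  0.136]
332 [181 182 183] [[0.596, -0.082, 0.129], [0.593, -0.082, 0.129]] [ 0.601 -0.081  0.137]
340 [182 183] [[0.597, -0.109, 0.129], [0.592, -0.109, 0.131]] [ 0.602 -0.108  0.135]
or 238 148 [0.6875 0.2366 0.2028]
or 238 150 [0.68   0.2362 0.2048]
o
[... 1149 characters left out ...]
, 124, 113], [0.616, 0.212, 0.139])]
[(170, [213, 218, 202], [0.632, 0.206, 0.134]), (172, [213, 218, 201], [0.626, 0.206, 0.13]), (174, [170, 173, 159], [0.617, 0.206, 0.137])]
[(170, [206, 207, 191], [0.633, 0.2, 0.131]), (172, [211, 216, 200], [0.624, 0.199, 0.138]), (174, [177, 180, 167], [0.618, 0.199, 0.133])]
[(170, [106, 104, 93], [0.633, 0.193, 0.132]), (172, [69, 73, 69], [0.624, 0.192, 0.139]), (174, [40, 41, 41], [0.616, 0.192, 0.14])]
[(170, [54, 57, 58], [0.634, 0.186, 0.128]), (172, [19, 19, 20], [0.626, 0.186, 0.13]), (174, [19, 20, 22], [0.618, 0.185, 0.134])]
table [0.43415732 0.74377117 0.0031673 ] [ 0.19224652  0.37102111 -0.00345006] [ 0.2784879  -0.51244428  0.00145959]
```

apply_moves(
  deltas=[
    {"gripper": 1, "delta_pos": [0, 0, 0.3], "roll": 0},
    {"gripper": 1, "delta_pos": [0, 0, 0.45], "roll": 0},
    {"gripper": 1, "delta_pos": [0, 0, 0.45], "roll": 0},
    {"gripper": 1, "delta_pos": [0.3, 0.7, 0.45], "roll": -0.148},
    {"gripper": 1, "delta_pos": [0.3, 0.7, 0.45], "roll": -0.148},
    {"gripper": 1, "delta_pos": [0.3, 0.7, 0.45], "roll": -0.148},
    {"gripper": 1, "delta_pos": [0.3, 0.7, 0.45], "roll": -0.148},
    {"gripper": 1, "delta_pos": [0.3, 0.7, 0.45], "roll": -0.148},
    {"gripper": 1, "delta_pos": [0.3, 0.7, 0.45], "roll": -0.148},
    {"gripper": 1, "delta_pos": [0.3, 0.7, 0.45], "roll": -0.148},
  ],
  newtons=10,
)

```text
clock: 1.1
tcp_pos: [0.3384, -0.2209, 0.381]
ee_rot: [[0.999, -0.054, 0.002], [-0.054, -0.999, 0.0], [0.002, -0.0, -1.0]]
contact_force: [-0.6, -0.3, -0.4]
grip_width: 0.0171
```

apply_moves(
  deltas=[
    {"gripper": 1, "delta_pos": [0.25, 0.65, 0], "roll": 0},
    {"gripper": 1, "delta_pos": [0.25, 0.65, 0], "roll": 0},
    {"gripper": 1, "delta_pos": [0.25, 0.65, 0], "roll": 0},
    {"gripper": 1, "delta_pos": [0.25, 0.65, 0], "roll": 0},
    {"gripper": 1, "delta_pos": [0.25, 0.65, 0], "roll": 0},
    {"gripper": 1, "delta_pos": [0.25, 0.65, 0], "roll": 0},
    {"gripper": 1, "delta_pos": [0.25, 0.65, 0], "roll": 0},
    {"gripper": 1, "delta_pos": [0.25, 0.65, 0], "roll": 0},
  ],
)

```text
clock: 1.9
tcp_pos: [0.4371, 0.0343, 0.3792]
ee_rot: [[0.998, -0.058, -0.001], [-0.058, -0.998, -0.001], [-0.001, 0.001, -1.0]]
contact_force: [0.1, 0.3, -0.4]
grip_width: 0.0008
```

```bash
python3 - <<'E'
from station import monitor, snapshot, camera_info
import cv2, numpy as np
o=monitor.get_obs(); print(o['clock'],o['tcp_pos'],o['ee_rot'].round(3) if hasattr(o['ee_rot'],'round') else o['ee_rot'],o['grip_width'])
c=camera_info('wrist'); p,d=snapshot('wrist'); np.savez('wrist1.npz',p=p,d=d,**c); cv2.imwrite('pics/wrist1.png',p[:,:,::-1])
print(c['R'].round(3),(-c['R'].T@c['t']).round(3),c['camera_matrix'])
p,d=snapshot('scene');np.savez('scene1.npz',p=p,d=d); cv2.imwrite('pics/scene1.png',p[:,:,::-1])
E
```

```text
1.9 [0.43712601 0.03432047 0.37923965] [[ 0.998 -0.058 -0.001]
 [-0.058 -0.998 -0.001]
 [-0.001  0.001 -1.   ]] 0.000843998682628347
[[-0.058 -0.998  0.001]
 [-0.952  0.055  0.301]
 [-0.301  0.016 -0.954]] [0.521 0.03  0.564] [[309.33321795   0.         278.38760225]
 [  0.         309.33321795 209.13293264]
 [  0.           0.           1.        ]]
```

View pics/wrist1.png

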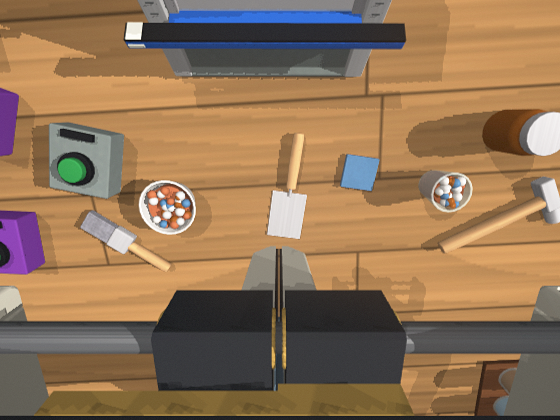

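View pics/scene1.png

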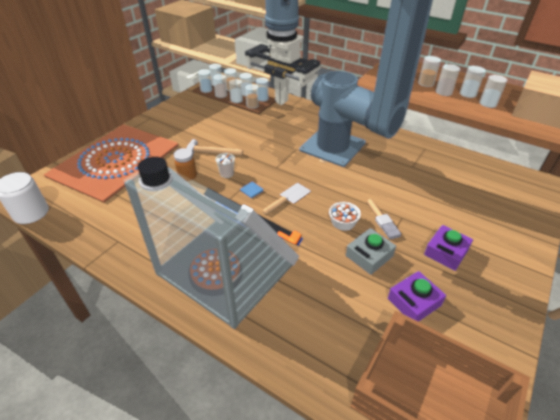

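```bash
python3 - <<'E'
from h import *
z=np.load('wrist1.npz'); p,d=z['p'],z['d']; c={k:z[k] for k in('camera_matrix','R','t')}
C=cloud('wrist',d,c); hsv=cv2.cvtColor(p,cv2.COLOR_RGB2HSV)
m=cv2.inRange(hsv,(105,120,30),(130,255,255)); m[60:]=0; ct=camera_info('top')
zt=np.load('top0.npz'); mt=cv2.inRange(cv2.cvtColor(zt['p'],cv2.COLOR_RGB2HSV),(105,120,30),(130,255,255))
E=[]
for u in range(150,405,15):
    r=np.where(m[30:60,u])[0]+30
    if len(r)==0: continue
    E.append((u,r[-1]+.5)); print(u,r, C[r[len(r)//2],u].round(4), C[r[-1],u].round(4))
print([(u,v,C[v,u].round(3)) for u,v in((125,25),(135,30),(145,28),(400,35),(404,45))])
# columns of lip lower edge in top view: line; two-view: for each wrist edge pt find along ray the point whose top projection lies on line
U=np.arange(256,344,4); V=[np.where(mt[174:190,u])[0].max()+174.5 for u in U]
a=np.polyfit(U,V,1,w=None); res=np.array(V)-np.polyval(a,U); k=abs(res)<.8; a=np.polyfit(U[k],np.array(V)[k],1); print(a,res.round(1))
Kt,Rt,tt=ct['camera_matrix'],ct['R'],ct['t']
n=Rt.T@Kt.T@np.array([a[0],-1,a[1]]); ot=-Rt.T@tt
for u,v in E:
    o,dd=ray('wrist',u,v,c); s=n@(ot-o)/(n@dd); print('tri',u,(o+s*dd).round(4))
E
```

```text
150 [41 42 43 44 45 46 47] [0.6111 0.1853 0.1309] [0.6083 0.1871 0.1277]
165 [42 43 44 45 46 47] [0.6093 0.1675 0.1286] [0.6074 0.1684 0.1269]
180 [42 43 44 45 46 47] [0.6078 0.148  0.1307] [0.6063 0.1493 0.1269]
195 [42 43 44 45 46 47 48] [0.6064 0.1288 0.1322] [0.6042 0.1306 0.1265]
210 [42 43 44 45 46 47 48] [0.6057 0.1103 0.1304] [0.6027 0.1111 0.1283]
225 [42 43 44 45 46 47 48] [0.6048 0.0916 0.1295] [0.6017 0.0922 0.128 ]
240 [42 43 44 45 46 47 48] [0.6035 0.0726 0.1305] [0.6011 0.0735 0.125 ]
255 [42 43 44 45 46 47 48] [0.602  0.0537 0.1325] [0.6    0.0543 0.1253]
270 [42 43 44 45 46 47 48] [0.6011 0.0349 0.1318] [0.5986 0.0352 0.1271]
285 [42 43 44 45 46 47 48] [0.5999 0.0161 0.1322] [0.5975 0.0161 0.1268]
300 [42 43 44 45 46 47 48] [ 0.5988 -0.0027  0.1323] [ 0.5962 -0.0029  0.128 ]
315 [42 43 44 45 46 47 48] [ 0.5981 -0.0217  0.1302] [ 0.5954 -0.022   0.1265]
330 [42 43 44 45 46 47 48] [ 0.597  -0.0405  0.1308] [ 0.5941 -0.041   0.1276]
345 [42 43 44 45 46 47 48] [ 0.5959 -0.0593  0.1307] [ 0.5931 -0.0602  0.1267]
360 [42 43 44 45 46 47] [ 0.5943 -0.0775  0.1334] [ 0.593  -
[... 372 characters left out ...]
   ]))]
[7.05815923e-02 1.60103049e+02] [-0.7  0.  -0.2  0.5  0.2 -0.1 -0.4  0.4  0.1 -0.2  0.5  0.2 -0.1 -0.3
  0.4  0.1 -0.2  0.5  0.2 -0.  -0.3 -0.6]
tri 150 [0.613  0.1967 0.1015]
tri 165 [0.6117 0.1763 0.1023]
tri 180 [0.6103 0.156  0.1031]
tri 195 [0.605  0.1324 0.1189]
tri 210 [0.6038 0.1129 0.1196]
tri 225 [0.6025 0.0934 0.1203]
tri 240 [0.6013 0.0739 0.121 ]
tri 255 [0.6    0.0546 0.1218]
tri 270 [0.5988 0.0353 0.1225]
tri 285 [0.5976 0.016  0.1232]
tri 300 [ 0.5963 -0.0031  0.1239]
tri 315 [ 0.5951 -0.0223  0.1246]
tri 330 [ 0.5939 -0.0413  0.1253]
tri 345 [ 0.5927 -0.0603  0.126 ]
tri 360 [ 0.595  -0.0829  0.1122]
tri 375 [ 0.5937 -0.1023  0.113 ]
tri 390 [ 0.5925 -0.1218  0.1137]
```

apply_moves(
  deltas=[
    {"gripper": 1, "delta_pos": [0.28, 0.01, -0.125], "roll": 0},
    {"gripper": 1, "delta_pos": [0.28, 0.01, -0.25], "roll": 0},
    {"gripper": 1, "delta_pos": [0.28, 0.01, -0.375], "roll": 0},
    {"gripper": 1, "delta_pos": [0.28, 0.01, -0.5], "roll": 0},
    {"gripper": 1, "delta_pos": [0.28, 0.01, -0.6], "roll": 0},
    {"gripper": 1, "delta_pos": [0.28, 0.01, -0.635], "roll": 0},
    {"gripper": 1, "delta_pos": [0.28, 0.01, -0.635], "roll": 0},
    {"gripper": 1, "delta_pos": [0.28, 0.01, -0.635], "roll": 0},
  ],
)

```text
clock: 2.8
tcp_pos: [0.549, 0.0372, 0.1263]
ee_rot: [[0.998, -0.061, -0.001], [-0.061, -0.998, -0.0], [-0.001, 0.0, -1.0]]
contact_force: [0.5, 0.3, 1.0]
grip_width: 0.0004
```

```bash
cat > look.py <<'E'
import sys
from station import monitor, snapshot, camera_info
import cv2, numpy as np
o=monitor.get_obs(); print(o['clock'],o['tcp_pos'],o['contact_force'],o['joint_positions'])
for n in sys.argv[2:]:
    c=camera_info(n); p,d=snapshot(n); np.savez(n+sys.argv[1]+'.npz',p=p,d=d,**c); cv2.imwrite('pics/'+n+sys.argv[1]+'.png',p[:,:,::-1])
E
python3 look.py 2 wrist scene
```

```text
2.8 [0.54895469 0.03721079 0.12633271] [0.48371859 0.32667533 1.01303065] [-1.34936115e-01  3.20011432e-01  1.63911037e+00 -2.19024624e-04
  1.18388833e+00  1.49714261e+00]
```

View pics/wrist2.png

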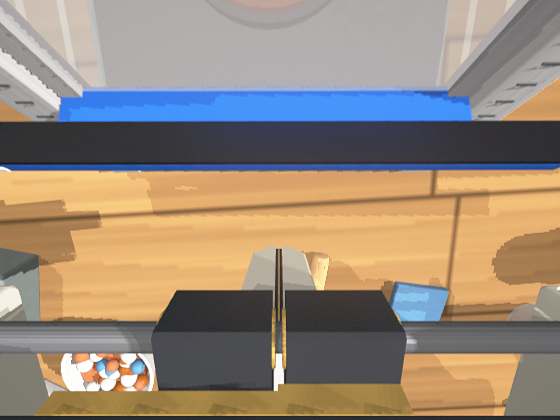

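View pics/scene2.png

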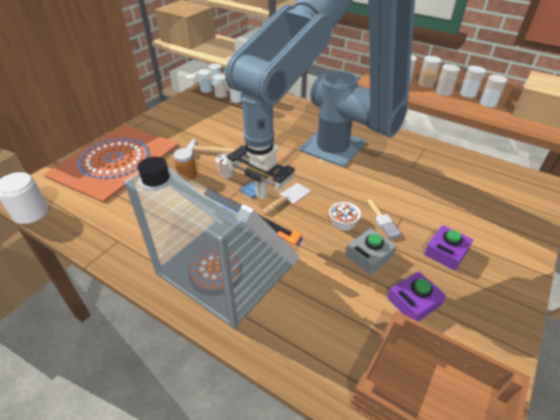

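apply_moves(
  deltas=[
    {"gripper": 1, "delta_pos": [0.05, 0, 0], "roll": 0},
    {"gripper": 1, "delta_pos": [0.08, 0, 0], "roll": 0},
    {"gripper": 1, "delta_pos": [0.09, 0, 0], "roll": 0},
    {"gripper": 1, "delta_pos": [0.095, 0, 0], "roll": 0},
    {"gripper": 1, "delta_pos": [0.1, 0, 0], "roll": 0},
    {"gripper": 1, "delta_pos": [0.105, 0, 0], "roll": 0},
    {"gripper": 1, "delta_pos": [0.105, 0, 0], "roll": 0},
  ],
)

```text
clock: 3.6
tcp_pos: [0.5911, 0.0387, 0.1261]
ee_rot: [[0.998, -0.059, 0.0], [-0.059, -0.998, -0.0], [0.0, 0.0, -1.0]]
contact_force: [1.2, 0.5, -0.2]
grip_width: 0.0003
```

apply_moves(
  deltas=[
    {"gripper": 1, "delta_pos": [0.004, 0, 0], "roll": 0},
    {"gripper": 1, "delta_pos": [0.008, 0, 0], "roll": 0},
    {"gripper": 1, "delta_pos": [0.008, 0, 0], "roll": 0},
  ],
)

```text
clock: 3.9
tcp_pos: [0.5945, 0.0387, 0.1258]
ee_rot: [[0.998, -0.059, -0.0], [-0.059, -0.998, 0.0], [-0.0, -0.0, -1.0]]
contact_force: [1.2, 0.7, 0.6]
grip_width: 0.0004
```

```bash
python3 look.py 3 wrist
```

```text
3.9 [0.59448737 0.03867321 0.12576934] [1.24638331 0.66090789 0.55674914] [-1.22138584e-01  3.96284230e-01  1.52627372e+00  4.02185621e-05
  1.21905232e+00  1.50776885e+00]
```

View pics/wrist3.png

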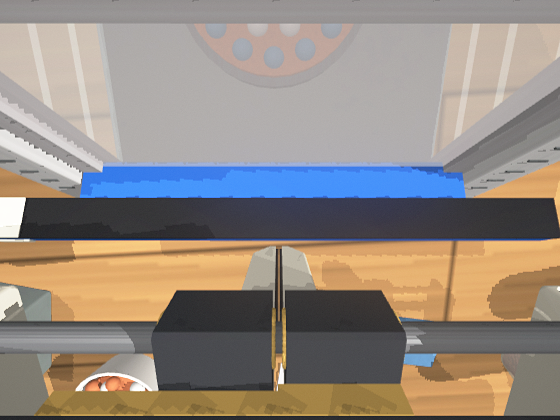

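apply_moves(
  deltas=[
    {"gripper": 1, "delta_pos": [0.005, 0, 0], "roll": 0},
    {"gripper": 1, "delta_pos": [0.01, 0, 0], "roll": 0},
    {"gripper": 1, "delta_pos": [0.01, 0, 0], "roll": 0},
  ],
)

```text
clock: 4.25
tcp_pos: [0.5987, 0.0386, 0.1258]
ee_rot: [[0.998, -0.059, 0.0], [-0.059, -0.998, -0.0], [0.0, -0.0, -1.0]]
contact_force: [0.6, 0.1, -0.9]
grip_width: 0.0006
```

```bash
python3 look.py 4 wrist; python3 - <<'E'
import cv2
p=cv2.imread('pics/wrist4.png')
cv2.imwrite('pics/c4.png',cv2.resize(p[180:320,190:370],None,fx=4,fy=4,interpolation=cv2.INTER_CUBIC))
E
```

```text
4.25 [0.59867358 0.03864652 0.12584217] [ 0.62124382  0.06328175 -0.91190164] [-1.21307279e-01  4.03105233e-01  1.51552290e+00  2.20705472e-05
  1.22273080e+00  1.50865548e+00]
```

View pics/c4.png

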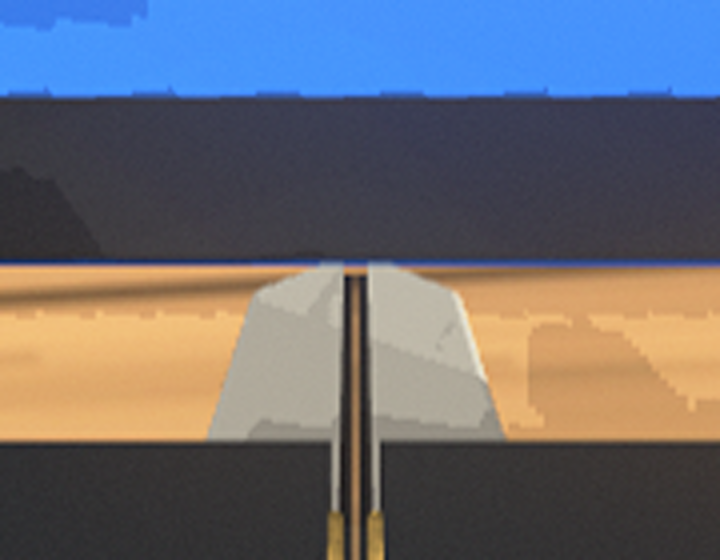

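apply_moves(
  deltas=[
    {"gripper": 1, "delta_pos": [0.004, 0, 0], "roll": 0},
    {"gripper": 1, "delta_pos": [0.006, 0, 0], "roll": 0},
    {"gripper": 1, "delta_pos": [0.006, 0, 0], "roll": 0},
  ],
)

```text
clock: 4.6
tcp_pos: [0.6009, 0.0387, 0.1259]
ee_rot: [[0.998, -0.059, 0.0], [-0.059, -0.998, -0.0], [0.0, 0.0, -1.0]]
contact_force: [0.3, -0.2, 0.4]
grip_width: 0.0005
```

```bash
python3 look.py 5 wrist; cat > lip.py <<'E'
from h import *
import sys
def lip(n):
    z=np.load(n+'.npz'); p,d=z['p'],z['d']; c={k:z[k] for k in('camera_matrix','R','t')}
    C=cloud('wrist',d,c); hsv=cv2.cvtColor(p,cv2.COLOR_RGB2HSV)
    for u in (150,200,360,420):
        col=hsv[:,u]; blk=np.where((p[:,u].max(1)<85))[0]; 
        blk=blk[(blk<285)]
        r=blk[-1]; P=C[blk[2:-2],u]; s=P@np.array([.499,-.029,.866])
        print(n,u,blk[0],r,C[blk[0]+1,u].round(4),C[r-1,u].round(4),'slope',s.mean().round(4),'row+3',p[r+1:r+4,u].tolist())
for n in sys.argv[1:]: lip(n)
E
python3 lip.py wrist2 wrist3 wrist4 wrist5; python3 - <<'E'
import cv2
p=cv2.imread('pics/wrist5.png')
cv2.imwrite('pics/c5.png',cv2.resize(p[180:320,190:370],None,fx=4,fy=4,interpolation=cv2.INTER_CUBIC))
E
```

```text
4.6 [0.60085587 0.03866068 0.12585485] [ 0.25133639 -0.21432811  0.39721458] [-1.20820736e-01  4.06865610e-01  1.50964603e+00 -4.95474461e-06
  1.22498902e+00  1.50914110e+00]
wrist2 150 122 163 [0.6311 0.1059 0.1269] [0.6104 0.1053 0.1382] slope 0.4255 row+3 [[39, 62, 113], [44, 89, 175], [41, 88, 172]]
wrist2 200 122 163 [0.6293 0.0777 0.1251] [0.6088 0.0772 0.139 ] slope 0.4211 row+3 [[50, 72, 130], [54, 96, 183], [52, 89, 170]]
wrist2 360 122 163 [ 0.6237 -0.0145  0.1271] [ 0.6032 -0.012   0.1382] slope 0.4213 row+3 [[56, 77, 138], [58, 91, 171], [57, 82, 151]]
wrist2 420 122 163 [ 0.6216 -0.0489  0.1269] [ 0.6011 -0.0457  0.1379] slope 0.4214 row+3 [[53, 78, 143], [56, 92, 174], [52, 84, 161]]
wrist3 150 198 238 [0.6313 0.1163 0.1253] [0.6113 0.1146 0.1388] slope 0.4212 row+3 [[16, 55, 114], [180, 135, 126], [255, 207, 128]]
wrist3 200 198 238 [0.6298 0.085  0.1264] [0.6095 0.0847 0.1387] slope 0.4213 row+3 [[27, 63, 131], [157, 130, 150], [235, 180, 112]]
wrist3 360 199 237 [ 0.6234 -0.0137  0.1269] [ 0.6041 -0.0113  0.1378] slope 0.4213 row+3 [[52, 58, 91], [53, 79, 148], [85,
[... 534 characters left out ...]
, [172, 127, 81]]
wrist4 420 205 244 [ 0.6213 -0.0512  0.1265] [ 0.6019 -0.0474  0.1388] slope 0.4213 row+3 [[48, 69, 129], [143, 118, 144], [219, 162, 100]]
wrist5 150 208 247 [0.6314 0.1173 0.1259] [0.6116 0.1161 0.1381] slope 0.4212 row+3 [[15, 42, 88], [181, 140, 130], [253, 207, 128]]
wrist5 200 208 247 [0.6301 0.0854 0.1279] [0.6093 0.086  0.1372] slope 0.421 row+3 [[28, 49, 92], [117, 104, 125], [208, 160, 115]]
wrist5 360 208 247 [ 0.6242 -0.0136  0.1278] [ 0.604  -0.0114  0.1381] slope 0.4212 row+3 [[47, 66, 117], [98, 100, 145], [176, 138, 99]]
wrist5 420 208 247 [ 0.6216 -0.0513  0.1266] [ 0.6021 -0.0476  0.1387] slope 0.4211 row+3 [[48, 65, 118], [113, 109, 148], [196, 152, 107]]
```

View pics/c5.png

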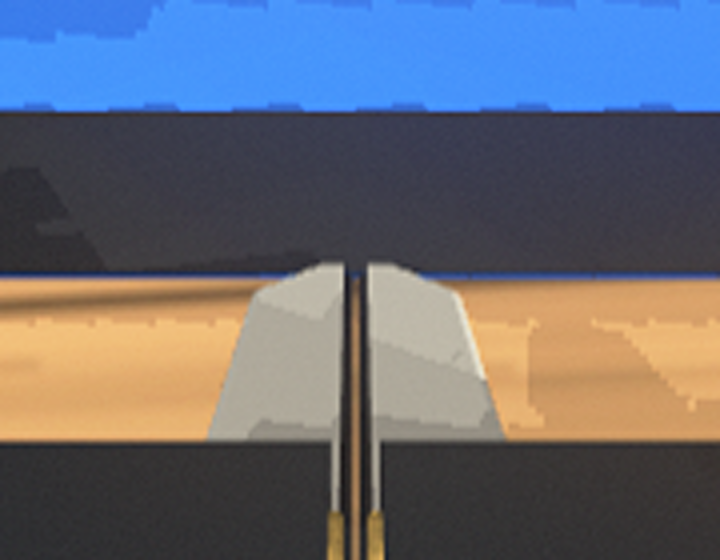

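```bash
python3 - <<'E'
from h import *
z=np.load('wrist5.npz'); p,d=z['p'],z['d']; c={k:z[k] for k in('camera_matrix','R','t')}
C=cloud('wrist',d,c)
for zz in(.115,.126,.138): print(zz,onz('wrist',275,246,zz,c).round(4), 'edge',onz('wrist',200,249.5,zz,c).round(4))
for v in range(243,292,3): print(v,[C[v,u].round(4).tolist() for u in (265,272,275)])
E
```

```text
0.115 [0.5967 0.0411 0.115 ] edge [0.5971 0.093  0.115 ]
0.126 [0.6016 0.0407 0.126 ] edge [0.602  0.0897 0.126 ]
0.138 [0.607  0.0402 0.138 ] edge [0.6074 0.0861 0.138 ]
243 [[0.609, 0.0462, 0.1373], [0.6086, 0.042, 0.137], [0.6089, 0.0401, 0.1379]]
246 [[0.6075, 0.0463, 0.1383], [0.6071, 0.042, 0.1381], [0.6071, 0.0402, 0.1381]]
249 [[0.6103, 0.0456, 0.1489], [0.61, 0.0416, 0.1487], [0.6105, 0.0399, 0.1499]]
252 [[0.6099, 0.0455, 0.1519], [0.6099, 0.0416, 0.1523], [0.6099, 0.0399, 0.1527]]
255 [[0.6102, 0.0453, 0.1563], [0.6096, 0.0415, 0.1556], [0.6102, 0.0398, 0.157]]
258 [[0.6105, 0.0451, 0.1607], [0.6097, 0.0415, 0.1595], [0.61, 0.0398, 0.1603]]
261 [[0.6104, 0.045, 0.1641], [0.61, 0.0414, 0.1636], [0.6103, 0.0397, 0.1643]]
264 [[0.6102, 0.0449, 0.167], [0.6096, 0.0413, 0.1663], [0.6091, 0.0398, 0.1655]]
267 [[0.6099, 0.0448, 0.1698], [0.6098, 0.0412, 0.1699], [0.6095, 0.0397, 0.1696]]
270 [[0.6102, 0.0446, 0.1733], [0.6096, 0.0412, 0.1727], [0.6101, 0.0397, 0.1737]]
273 [[0.6106, 0.0445, 0.1771], [0.61, 0.0411, 0.1765], [0.6084, 0.0398, 0.1737]]
276 [[0.6104, 0.0444, 0.1796], [0.6104, 0.041, 0.18], [0.6079, 0.0398, 0.1757]]
279 [[0.6103, 0.0443, 0.1822], [0.6099, 0.041, 0.1818], [0.6088, 0.0397, 0.1802]]
282 [[0.6102, 0.0442, 0.1848], [0.6106, 0.0409, 0.1857], [0.6085, 0.0397, 0.1823]]
285 [[0.6096, 0.0441, 0.1864], [0.6105, 0.0408, 0.1883], [0.6086, 0.0396, 0.1852]]
288 [[0.6107, 0.0439, 0.1907], [0.6094, 0.0409, 0.189], [0.6086, 0.0396, 0.1877]]
291 [[0.6369, 0.0402, 0.2348], [0.6366, 0.0383, 0.2346], [0.6085, 0.0396, 0.1901]]
```

```bash
python3 - <<'E'
from h import *
for n in('wrist2','wrist3','wrist4'):
    z=np.load(n+'.npz'); p,d=z['p'],z['d']; c={k:z[k] for k in('camera_matrix','R','t')}
    C=cloud('wrist',d,c)
    for v in range(242,262,2): print(n,v,[(C[v,u].round(4).tolist(),p[v,u].tolist()) for u in (268,274)])
E
```

```text
wrist2 242 [([0.4979, 0.0514, -0.0001], [235, 182, 119]), ([0.4975, 0.0449, -0.0001], [235, 183, 118])]
wrist2 244 [([0.4957, 0.0516, 0.0001], [235, 182, 117]), ([0.4952, 0.0451, 0.0], [236, 183, 118])]
wrist2 246 [([0.4933, 0.0518, 0.0001], [231, 185, 127]), ([0.4937, 0.0451, 0.002], [213, 188, 158])]
wrist2 248 [([0.5588, 0.0424, 0.1488], [197, 191, 175]), ([0.5579, 0.0391, 0.1473], [199, 192, 175])]
wrist2 250 [([0.5581, 0.0425, 0.15], [198, 189, 172]), ([0.5587, 0.039, 0.1519], [201, 194, 175])]
wrist2 252 [([0.5584, 0.0423, 0.1534], [199, 191, 173]), ([0.5584, 0.0389, 0.1539], [200, 192, 173])]
wrist2 254 [([0.5581, 0.0423, 0.1553], [199, 190, 172]), ([0.5582, 0.0389, 0.1559], [200, 192, 174])]
wrist2 256 [([0.5584, 0.0422, 0.1583], [198, 191, 173]), ([0.5583, 0.0389, 0.1587], [198, 190, 173])]
wrist2 258 [([0.5587, 0.0421, 0.1613], [195, 188, 170]), ([0.5581, 0.0389, 0.1607], [199, 191, 174])]
wrist2 260 [([0.558, 0.0421, 0.1624], [187, 180, 163]), ([0.5585, 0.0388, 0.1637], [195, 188, 170])]
wrist3 242 [([0.5439, 0.0527, 0.0001], [228, 172, 110]), ([0.5439, 0.0462, 0.0009], [2
[... 1227 characters left out ...]
48 [([0.6079, 0.044, 0.1471], [191, 186, 171]), ([0.608, 0.0405, 0.1479], [177, 171, 157])]
wrist4 250 [([0.6081, 0.0438, 0.1503], [191, 186, 171]), ([0.6081, 0.0404, 0.1508], [176, 171, 158])]
wrist4 252 [([0.6082, 0.0437, 0.1532], [191, 185, 170]), ([0.6082, 0.0404, 0.1536], [176, 171, 157])]
wrist4 254 [([0.608, 0.0437, 0.1554], [190, 185, 169]), ([0.6078, 0.0404, 0.1554], [194, 188, 173])]
wrist4 256 [([0.6082, 0.0436, 0.1583], [173, 166, 153]), ([0.608, 0.0403, 0.1582], [191, 185, 171])]
wrist4 258 [([0.6075, 0.0436, 0.1593], [175, 168, 155]), ([0.608, 0.0403, 0.1607], [192, 185, 171])]
wrist4 260 [([0.6081, 0.0434, 0.1629], [174, 169, 154]), ([0.6081, 0.0403, 0.1632], [192, 185, 171])]
```

```bash
python3 look.py 5 scene; python3 - <<'E'
from h import *
for n in('scene2','scene5'):
    z=np.load(n+'.npz'); p,d=z['p'],z['d']
    C=cloud('scene',d); o=C.reshape(-1,3)
    x0=.549 if n=='scene2' else .601
    k=(abs(C[...,0]-x0)<.015)&(abs(C[...,1]-.038)<.03)&(C[...,2]>.08)&(C[...,2]<.3)
    v,u=np.where(k); 
    for zz in range(80,260,8):
        q=k&(C[...,2]*1000>=zz)&(C[...,2]*1000<zz+8)
        if q.sum(): print(n,zz,q.sum(),C[q].mean(0).round(3),np.argwhere(q).mean(0).round(0),p[q].mean(0).round(0))
    cv2.imwrite(f'pics/{n}c.png',cv2.resize(p[130:240,200:320],None,fx=5,fy=5,interpolation=cv2.INTER_CUBIC)[:,:,::-1])
E
```

```text
4.65 [0.60078674 0.03867607 0.12583315] [-0.99698522 -0.72669588 -0.50894248] [-1.20823214e-01  4.06841128e-01  1.50974117e+00  1.82365455e-05
  1.22503387e+00  1.50913663e+00]
scene2 144 5 [0.557 0.035 0.149] [197. 259.] [167. 157. 141.]
scene2 152 17 [0.556 0.04  0.156] [196. 261.] [166. 159. 145.]
scene2 160 27 [0.555 0.044 0.164] [194. 262.] [163. 158. 146.]
scene2 168 25 [0.555 0.042 0.172] [192. 261.] [162. 159. 148.]
scene2 176 25 [0.556 0.045 0.181] [190. 262.] [161. 158. 148.]
scene2 184 25 [0.555 0.043 0.188] [187. 261.] [156. 153. 143.]
scene2 192 29 [0.557 0.041 0.196] [185. 260.] [148. 146. 139.]
scene2 200 25 [0.556 0.044 0.204] [183. 261.] [138. 135. 127.]
scene2 208 7 [0.556 0.054 0.212] [183. 264.] [138. 136. 129.]
scene2 216 2 [0.559 0.056 0.218] [182. 264.] [126. 126. 120.]
scene2 224 3 [0.555 0.067 0.23 ] [179. 268.] [145. 133. 118.]
scene2 232 6 [0.557 0.067 0.236] [178. 268.] [120. 111.  98.]
scene2 240 2 [0.56  0.066 0.243] [176. 266.] [100.  88.  66.]
scene5 128 1 [0.606 0.066 0.136] [214. 258.] [141. 124. 111.]
scene5 136 1 [0.608 0.064 0.14 ] [213. 257.] [158. 135. 116.]
scene5 144 3 [0.606 0.037 0.15 ] [207. 250.] [203. 202. 197.]
scene5 152 23 [0.607 0.044 0.157] [206. 251.] [179. 169. 155.]
scene5 160 24 [0.605 0.044 0.163] [204. 252.] [167. 161. 149.]
scene5 168 24 [0.607 0.045 0.172] [202. 252.] [162. 158. 147.]
scene5 176 29 [0.606 0.042 0.18 ] [199. 251.] [160. 155. 144.]
scene5 184 24 [0.605 0.045 0.188] [197. 252.] [151. 147. 136.]
scene5 192 28 [0.606 0.044 0.196] [195. 251.] [143. 140. 132.]
scene5 200 17 [0.608 0.05  0.203] [194. 252.] [138. 136. 128.]
scene5 208 4 [0.608 0.056 0.212] [193. 254.] [128. 127. 122.]
scene5 216 1 [0.603 0.067 0.223] [190. 258.] [116. 134. 153.]
scene5 224 5 [0.605 0.067 0.228] [189. 258.] [119. 125. 130.]
scene5 232 4 [0.613 0.067 0.237] [188. 256.] [90. 85. 77.]
scene5 240 1 [0.615 0.067 0.242] [187. 255.] [90. 78. 61.]
```

View pics/scene2c.png

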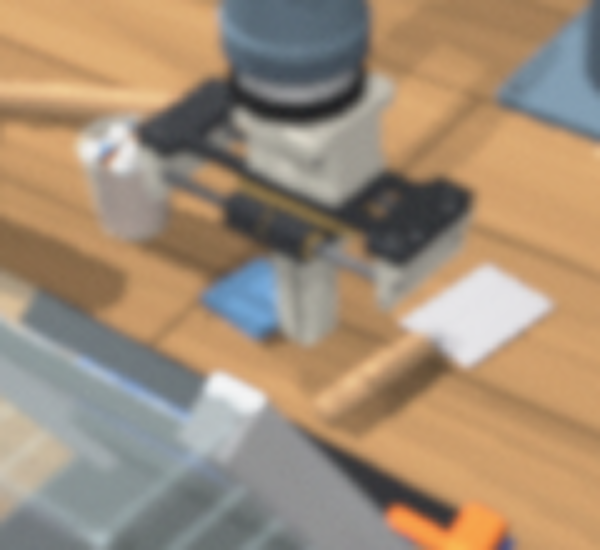

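View pics/scene5c.png

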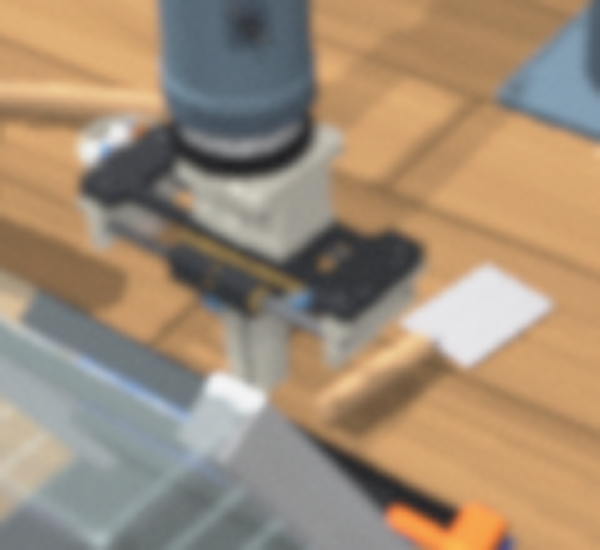

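apply_moves(
  deltas=[
    {"gripper": 1, "delta_pos": [-0.05, 0, 0], "roll": 0},
    {"gripper": 1, "delta_pos": [-0.1, 0, 0], "roll": 0},
    {"gripper": 1, "delta_pos": [-0.1, 0, 0], "roll": 0},
    {"gripper": 1, "delta_pos": [-0.1, 0, -0.08], "roll": 0},
    {"gripper": 1, "delta_pos": [-0.1, 0, -0.08], "roll": 0},
  ],
)

```text
clock: 5.2
tcp_pos: [0.5588, 0.0389, 0.0911]
ee_rot: [[0.998, -0.059, -0.005], [-0.059, -0.998, 0.001], [-0.005, -0.0, -1.0]]
contact_force: [-1.0, -0.8, -0.1]
grip_width: 0.0003
```

```bash
python3 look.py 6 wrist;  python3 - <<'E'
from h import *
z=np.load('wrist6.npz'); p,d=z['p'],z['d']; c={k:z[k] for k in('camera_matrix','R','t')}
C=cloud('wrist',d,c)
for v in range(244,256,2): print(v,[(C[v,u].round(4).tolist(),p[v,u].tolist()) for u in (268,274)])
E
```

```text
5.2 [0.55876043 0.03888114 0.09107952] [-1.04028036 -0.82751125 -0.06891106] [-1.29670337e-01  3.74942848e-01  1.65366803e+00  1.87118176e-05
  1.11842492e+00  1.50045192e+00]
244 [([0.5208, 0.051, 0.0007], [244, 195, 126]), ([0.5206, 0.0452, 0.001], [244, 194, 124])]
246 [([0.5186, 0.0512, 0.0004], [241, 196, 137]), ([0.5175, 0.0454, -0.0011], [223, 200, 167])]
248 [([0.5681, 0.0442, 0.1123], [205, 197, 182]), ([0.5679, 0.0407, 0.1123], [207, 200, 183])]
250 [([0.568, 0.0441, 0.1148], [205, 196, 179]), ([0.568, 0.0407, 0.1152], [210, 202, 184])]
252 [([0.5681, 0.044, 0.1177], [207, 197, 181]), ([0.5682, 0.0406, 0.1184], [212, 203, 185])]
254 [([0.5681, 0.0439, 0.1201], [206, 196, 180]), ([0.5677, 0.0406, 0.1198], [209, 201, 184])]
```

View pics/wrist6.png

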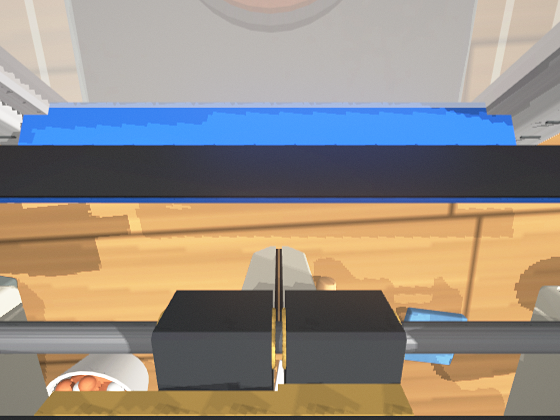

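apply_moves(
  deltas=[
    {"gripper": 1, "delta_pos": [0.03, 0, 0], "roll": 0},
    {"gripper": 1, "delta_pos": [0.06, 0, 0], "roll": 0},
    {"gripper": 1, "delta_pos": [0.07, 0, 0], "roll": 0},
    {"gripper": 1, "delta_pos": [0.075, 0, 0], "roll": 0},
    {"gripper": 1, "delta_pos": [0.08, 0, 0], "roll": 0},
    {"gripper": 1, "delta_pos": [0.08, 0, 0], "roll": 0},
  ],
)

```text
clock: 5.85
tcp_pos: [0.5895, 0.0386, 0.0947]
ee_rot: [[0.998, -0.059, -0.007], [-0.059, -0.998, -0.0], [-0.007, 0.001, -1.0]]
contact_force: [-11.3, -0.7, 8.1]
grip_width: 0.0004
```

apply_moves(
  deltas=[
    {"gripper": 1, "delta_pos": [0.004, 0, 0.011], "roll": 0},
    {"gripper": 1, "delta_pos": [0.009, 0, 0.022], "roll": 0},
    {"gripper": 1, "delta_pos": [0.015, 0, 0.033], "roll": 0},
    {"gripper": 1, "delta_pos": [0.0215, -0.001, 0.044], "roll": 0},
    {"gripper": 1, "delta_pos": [0.028, -0.001, 0.055], "roll": 0},
  ],
)

```text
clock: 6.35
tcp_pos: [0.6015, 0.0379, 0.116]
ee_rot: [[0.998, -0.059, -0.005], [-0.059, -0.998, -0.001], [-0.005, 0.001, -1.0]]
contact_force: [-5.7, -1.5, 1.0]
grip_width: 0.0001
```

```bash
python3 look.py 7 wrist; python3 lip.py wrist7; python3 - <<'E'
import cv2
p=cv2.imread('pics/wrist7.png')
cv2.imwrite('pics/c7.png',cv2.resize(p[180:320,190:370],None,fx=4,fy=4,interpolation=cv2.INTER_CUBIC))
E
```

```text
6.35 [0.60154812 0.03788538 0.11597239] [-5.68569307 -1.48435952  0.96624004] [-1.21158068e-01  4.20277478e-01  1.51475215e+00 -1.35189712e-03
  1.21174314e+00  1.50915566e+00]
wrist7 150 205 252 [0.6429 0.1021 0.1469] [0.6228 0.1011 0.1589] slope 0.4458 row+3 [[20, 42, 85], [144, 123, 137], [241, 190, 132]]
wrist7 200 205 252 [0.6414 0.0762 0.1472] [0.6214 0.076  0.1592] slope 0.4458 row+3 [[32, 47, 85], [121, 108, 129], [214, 166, 115]]
wrist7 360 205 252 [ 0.6369 -0.0064  0.1486] [ 0.6164 -0.0042  0.1588] slope 0.4502 row+3 [[50, 64, 110], [111, 108, 151], [196, 153, 111]]
wrist7 420 205 252 [ 0.6347 -0.0376  0.1476] [ 0.6151 -0.0339  0.1597] slope 0.4491 row+3 [[50, 62, 109], [119, 112, 151], [204, 158, 112]]
```

View pics/wrist7.png

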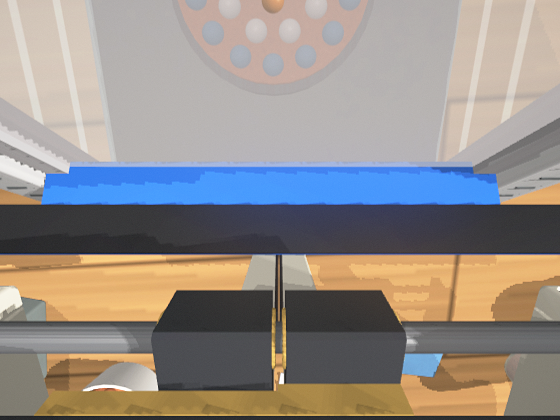

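apply_moves(
  deltas=[
    {"gripper": 1, "delta_pos": [0.006, 0, 0.0095], "roll": 0},
    {"gripper": 1, "delta_pos": [0.012, -0.001, 0.019], "roll": 0},
    {"gripper": 1, "delta_pos": [0.0175, -0.001, 0.0285], "roll": 0},
    {"gripper": 1, "delta_pos": [0.023, -0.001, 0.038], "roll": 0},
    {"gripper": 1, "delta_pos": [0.0285, -0.002, 0.0475], "roll": 0},
    {"gripper": 1, "delta_pos": [0.034, -0.002, 0.057], "roll": 0},
    {"gripper": 1, "delta_pos": [0.0395, -0.002, 0.0665], "roll": 0},
    {"gripper": 1, "delta_pos": [0.045, -0.003, 0.076], "roll": 0},
    {"gripper": 1, "delta_pos": [0.05, -0.003, 0.085], "roll": 0},
    {"gripper": 1, "delta_pos": [0.05, -0.003, 0.085], "roll": 0},
  ],
)

```text
clock: 7.4
tcp_pos: [0.6217, 0.0366, 0.1507]
ee_rot: [[0.998, -0.059, -0.005], [-0.059, -0.998, -0.001], [-0.005, 0.001, -1.0]]
contact_force: [-8.6, -2.0, 5.3]
grip_width: 0.0004
```

```bash
python3 look.py 8 wrist top scene; python3 lip.py wrist8; python3 - <<'E'
import cv2
p=cv2.imread('pics/top8.png')
cv2.imwrite('pics/c8.png',cv2.resize(p[120:190,225:315],None,fx=7,fy=7,interpolation=cv2.INTER_CUBIC))
E
```

```text
7.4 [0.62173381 0.03664764 0.15072831] [-8.6149069  -1.97767864  5.33488401] [-1.19132172e-01  4.25288118e-01  1.41676230e+00 -1.39428876e-03
  1.30397723e+00  1.51111211e+00]
wrist8 150 205 252 [0.6631 0.1007 0.1821] [0.6432 0.0997 0.1942] slope 0.486 row+3 [[26, 44, 86], [98, 101, 136], [223, 173, 131]]
wrist8 200 205 252 [0.6619 0.0746 0.1833] [0.6416 0.0748 0.1939] slope 0.4896 row+3 [[37, 51, 89], [87, 93, 132], [188, 149, 115]]
wrist8 360 205 252 [ 0.6566 -0.0079  0.182 ] [ 0.6364 -0.0055  0.1932] slope 0.4861 row+3 [[56, 66, 113], [74, 93, 156], [142, 115, 102]]
wrist8 420 205 252 [ 0.655  -0.0387  0.1828] [ 0.6351 -0.0352  0.1943] slope 0.4859 row+3 [[54, 64, 112], [89, 101, 158], [177, 143, 118]]
```

View pics/c8.png

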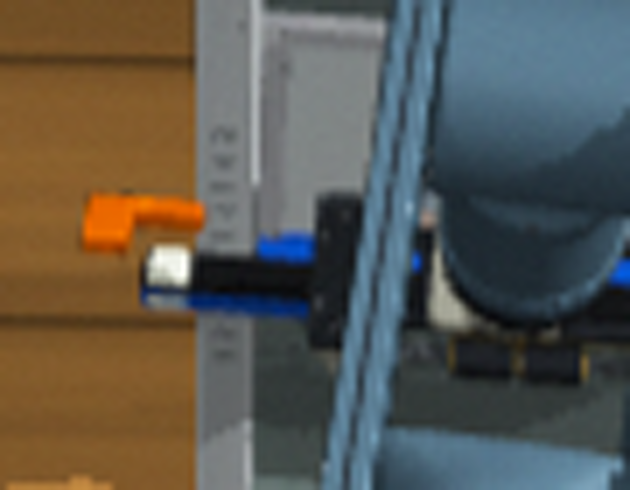

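View pics/scene8.png

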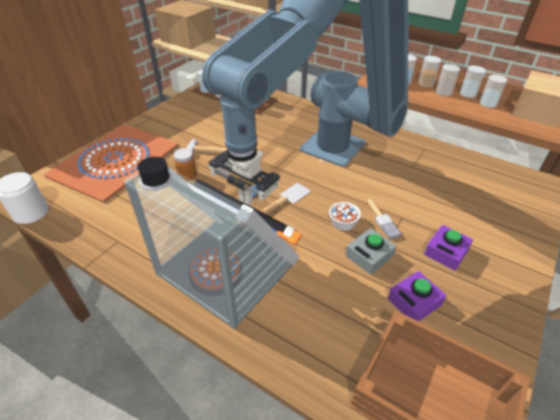

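View pics/wrist8.png

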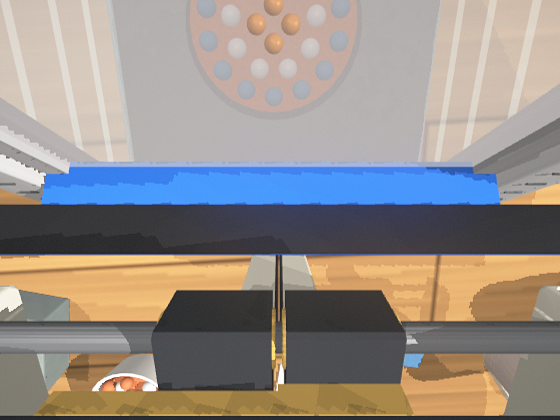

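apply_moves(
  deltas=[
    {"gripper": 1, "delta_pos": [-0.05, 0, 0], "roll": 0},
    {"gripper": 1, "delta_pos": [-0.15, 0, 0], "roll": 0},
    {"gripper": 1, "delta_pos": [-0.15, 0, 0.1], "roll": 0},
    {"gripper": 1, "delta_pos": [-0.15, 0.1, 0.2], "roll": 0},
    {"gripper": 1, "delta_pos": [-0.15, 0.2, 0.3], "roll": 0},
    {"gripper": 1, "delta_pos": [-0.15, 0.3, 0.37], "roll": 0},
    {"gripper": 1, "delta_pos": [-0.15, 0.4, 0.37], "roll": 0},
    {"gripper": 1, "delta_pos": [-0.15, 0.4, 0.37], "roll": 0},
    {"gripper": 1, "delta_pos": [-0.15, 0.4, 0.37], "roll": 0},
  ],
)

```text
clock: 8.45
tcp_pos: [0.5637, 0.1981, 0.2984]
ee_rot: [[0.998, -0.056, 0.001], [-0.056, -0.998, -0.0], [0.001, 0.0, -1.0]]
contact_force: [0.9, -0.6, -0.3]
grip_width: 0.0009
```

```bash
python3 look.py 9 wrist top
```

```text
8.45 [0.56367045 0.19808193 0.29841066] [ 0.86166806 -0.60807379 -0.31929544] [ 1.51715415e-01  3.02878117e-01  1.23864295e+00 -4.75202793e-04
  1.59940180e+00  1.77888318e+00]
```

View pics/wrist9.png

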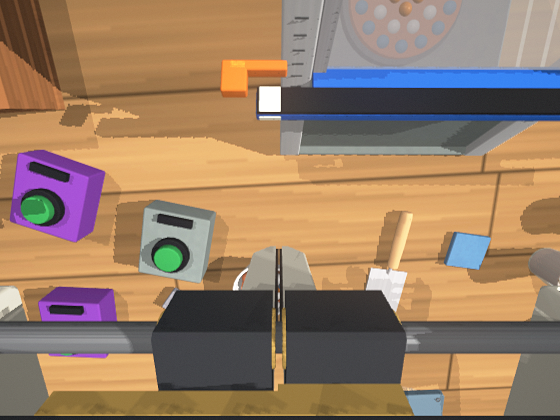

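```bash
python3 - <<'E'
from h import *
z=np.load('wrist9.npz'); p,d=z['p'],z['d']; c={k:z[k] for k in('camera_matrix','R','t')}
C=cloud('wrist',d,c)
cv2.imwrite('pics/c9.png',cv2.resize(p[50:130,210:310],None,fx=7,fy=7,interpolation=cv2.INTER_NEAREST)[:,:,::-1])
th=-.0583; U=np.array([.5*np.cos(th),.5*np.sin(th),.866]); N=np.array([-.866*np.cos(th),-.866*np.sin(th),.5])
for nm,us in (('clip',(224,230,236,242,250,260)),('lip',(262,270,277,290,330,400))):
  for u in us:
    print(nm,u)
    for v in range(58,124,2):
        r,g,b=map(int,p[v,u]); 
        if C[v,u,2]>.1: print('  ',v,(r,g,b),C[v,u].round(4),'s',(C[v,u]@U).round(4),'n',(C[v,u]@N).round(4))
E
```

```text
clip 224
   60 (251, 146, 59) [0.6922 0.2369 0.1943] s 0.5069 n -0.4893
   62 (254, 161, 63) [0.6903 0.2368 0.1965] s 0.5078 n -0.4866
   64 (254, 161, 64) [0.6887 0.2369 0.1968] s 0.5073 n -0.485
   66 (254, 161, 63) [0.6869 0.2368 0.1983] s 0.5078 n -0.4828
   68 (254, 161, 63) [0.6852 0.2367 0.1999] s 0.5083 n -0.4805
   70 (254, 163, 65) [0.6835 0.2367 0.2011] s 0.5085 n -0.4784
   72 (253, 157, 62) [0.682  0.2369 0.2012] s 0.5077 n -0.477
   74 (254, 164, 65) [0.6802 0.2368 0.2027] s 0.5082 n -0.4748
   76 (254, 162, 64) [0.6788 0.2372 0.2014] s 0.5064 n -0.4742
   78 (254, 163, 65) [0.6769 0.2368 0.205 ] s 0.5085 n -0.4708
   80 (254, 162, 64) [0.6753 0.2369 0.2053] s 0.508 n -0.4692
   82 (254, 164, 65) [0.6738 0.2371 0.2051] s 0.507 n -0.468
   84 (254, 164, 64) [0.6721 0.237  0.2067] s 0.5076 n -0.4658
   86 (254, 165, 65) [0.6704 0.2369 0.2085] s 0.5083 n -0.4634
   88 (254, 164, 66) [0.6688 0.2369 0.2098] s 0.5086 n -0.4614
   90 (249, 140, 58) [0.6673 0.2372 0.2088] s 0.507 n -0.4606
   92 (184, 97, 44) [0.6659 0.2377 0.2065] s 0.5043 n -0.4605
   94 (179, 94, 42) [0.6644
[... 16290 characters left out ...]
 s 0.4865 n -0.4665
   100 (50, 50, 59) [0.6515 0.0832 0.1885] s 0.486 n -0.4648
   102 (49, 49, 55) [0.6498 0.0839 0.1908] s 0.4871 n -0.4621
   104 (48, 46, 55) [0.6481 0.0832 0.1892] s 0.4849 n -0.4615
   106 (48, 46, 51) [0.6464 0.0839 0.1912] s 0.4857 n -0.459
   108 (50, 47, 53) [0.6447 0.0842 0.1922] s 0.4858 n -0.457
   110 (52, 50, 57) [0.643  0.0846 0.1937] s 0.4862 n -0.4548
   112 (44, 42, 51) [0.6413 0.0848 0.1943] s 0.4859 n -0.453
   114 (43, 61, 109) [0.6395 0.0835 0.1912] s 0.4823 n -0.453
   116 (43, 78, 149) [0.6377 0.0827 0.1893] s 0.4798 n -0.4525
   118 (39, 75, 143) [0.6358 0.0809 0.1849] s 0.4751 n -0.4531
   120 (60, 79, 119) [0.6339 0.0802 0.1834] s 0.4729 n -0.4523
```

View pics/c9.png

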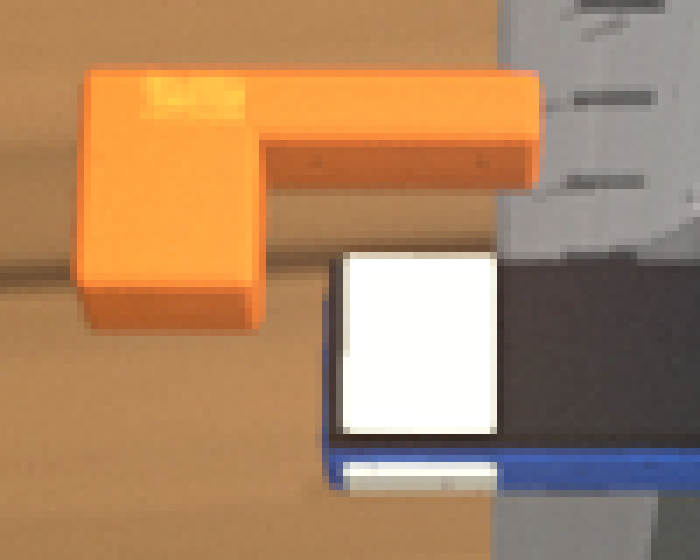

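```bash
python3 - <<'E'
from h import *
z=np.load('wrist9.npz'); p,d=z['p'],z['d']; c={k:z[k] for k in('camera_matrix','R','t')}
th=-.0583; U=np.array([.5*np.cos(th),.5*np.sin(th),.866]); N=np.array([-.866*np.cos(th),-.866*np.sin(th),.5])
def s(u,v,n):
    o,dd=ray('wrist',u,v,c); return ((o+dd*(n-o@N)/(dd@N))@U).round(4)
for u in (228,240): print('clip',u,[p[v,u].tolist() for v in range(88,100)],[s(u,v,-.4598) for v in (89.5,90.5,91.5,96.5,97.5,98.5)])
for u in (265,275,330,400): print('lip',u,[(v,p[v,u].tolist(),s(u,v,-.4527)) for v in range(110,123)])
E
```

```text
clip 228 [[254, 163, 64], [254, 157, 62], [248, 137, 56], [202, 104, 47], [180, 95, 42], [182, 97, 45], [180, 94, 40], [176, 92, 42], [172, 93, 43], [171, 111, 66], [175, 131, 88], [179, 132, 87]] [np.float64(0.5089), np.float64(0.5075), np.float64(0.5061), np.float64(0.4988), np.float64(0.4973), np.float64(0.4958)]
clip 240 [[254, 166, 67], [254, 159, 65], [250, 142, 60], [216, 112, 51], [187, 98, 46], [186, 97, 46], [181, 95, 46], [178, 95, 47], [173, 93, 44], [175, 111, 66], [177, 131, 86], [179, 132, 86]] [np.float64(0.5089), np.float64(0.5075), np.float64(0.5061), np.float64(0.4988), np.float64(0.4973), np.float64(0.4958)]
lip 265 [(110, [255, 255, 255], np.float64(0.4893)), (111, [250, 248, 234], np.float64(0.4876)), (112, [55, 40, 31], np.float64(0.4859)), (113, [65, 52, 56], np.float64(0.4842)), (114, [67, 77, 126], np.float64(0.4825)), (115, [87, 114, 180], np.float64(0.4807)), (116, [231, 231, 232], np.float64(0.479)), (117, [255, 255, 243], np.float64(0.4772)), (118, [188, 183, 168], np.float64(0.4753)), (119, [187, 176, 157], np.float64(0.4735)), (120, [176, 144, 107], np
[... 1066 characters left out ...]
76, 134], np.float64(0.4737)), (120, [69, 80, 106], np.float64(0.4719)), (121, [83, 84, 79], np.float64(0.47)), (122, [79, 82, 79], np.float64(0.4681))]
lip 400 [(110, [52, 50, 57], np.float64(0.4897)), (111, [47, 49, 54], np.float64(0.4881)), (112, [44, 42, 51], np.float64(0.4864)), (113, [37, 36, 37], np.float64(0.4847)), (114, [43, 61, 109], np.float64(0.4829)), (115, [46, 86, 162], np.float64(0.4812)), (116, [43, 78, 149], np.float64(0.4794)), (117, [42, 77, 148], np.float64(0.4776)), (118, [39, 75, 143], np.float64(0.4758)), (119, [41, 75, 140], np.float64(0.474)), (120, [60, 79, 119], np.float64(0.4721)), (121, [79, 80, 75], np.float64(0.4703)), (122, [77, 80, 78], np.float64(0.4683))]
```

apply_moves(
  deltas=[
    {"gripper": 1, "delta_pos": [0, -0.12, 0], "roll": 0},
    {"gripper": 1, "delta_pos": [0, -0.24, -0.07], "roll": 0},
    {"gripper": 1, "delta_pos": [0, -0.36, -0.17], "roll": 0},
    {"gripper": 1, "delta_pos": [0, -0.403, -0.27], "roll": 0},
    {"gripper": 1, "delta_pos": [0, -0.403, -0.36], "roll": 0},
    {"gripper": 1, "delta_pos": [0, -0.403, -0.378], "roll": 0},
    {"gripper": 1, "delta_pos": [0.04, -0.403, -0.378], "roll": 0},
    {"gripper": 1, "delta_pos": [0.08, -0.403, -0.378], "roll": 0},
    {"gripper": 1, "delta_pos": [0.11, -0.403, -0.378], "roll": 0},
    {"gripper": 1, "delta_pos": [0.13, -0.403, -0.378], "roll": 0},
  ],
)

```text
clock: 9.55
tcp_pos: [0.6174, 0.0355, 0.1482]
ee_rot: [[0.998, -0.06, 0.002], [-0.06, -0.998, -0.0], [0.002, 0.0, -1.0]]
contact_force: [1.0, 0.5, 0.5]
grip_width: 0.0007
```

apply_moves(
  deltas=[
    {"gripper": 1, "delta_pos": [0.007, 0, 0], "roll": 0},
    {"gripper": 1, "delta_pos": [0.015, 0, 0.004], "roll": 0},
    {"gripper": 1, "delta_pos": [0.021, 0, 0.012], "roll": 0},
    {"gripper": 1, "delta_pos": [0.026, -0.001, 0.021], "roll": 0},
    {"gripper": 1, "delta_pos": [0.031, -0.001, 0.03], "roll": 0},
    {"gripper": 1, "delta_pos": [0.036, -0.001, 0.038], "roll": 0},
    {"gripper": 1, "delta_pos": [0.039, -0.002, 0.043], "roll": 0},
    {"gripper": 1, "delta_pos": [0.039, -0.002, 0.043], "roll": 0},
  ],
)

```text
clock: 10.35
tcp_pos: [0.6311, 0.0353, 0.1646]
ee_rot: [[0.998, -0.059, -0.001], [-0.059, -0.998, 0.0], [-0.001, -0.0, -1.0]]
contact_force: [-4.6, 0.0, 2.9]
grip_width: 0.0004
```

```bash
cat > strip.py <<'E'
import sys
from h import *
th=-.0583; U=np.array([.5*np.cos(th),.5*np.sin(th),.866])
z=np.load(sys.argv[1]+'.npz'); p,d=z['p'],z['d']; c={k:z[k] for k in('camera_matrix','R','t')}
C=cloud('wrist',d,c); m=(p.max(2)<85); m[285:]=0; m[:60]=0
S=C@U; P=S[m&(C[...,2]>.12)&(C[...,2]<.26)&(C[...,1]>-.05)&(C[...,1]<.17)]; print(len(P),np.percentile(P,[25,50,75]).round(4))
E
python3 look.py 10 wrist; for i in 5 8 10; do python3 strip.py wrist$i; done
```

```text
10.35 [0.63110754 0.03531508 0.16460618] [-4.64793961  0.03453479  2.87031972] [-1.20422732e-01  4.28951852e-01  1.37611555e+00  2.01145776e-04
  1.33720852e+00  1.50933087e+00]
14342 [0.4209 0.4214 0.4218]
19273 [0.4857 0.4861 0.4865]
20180 [0.5045 0.5049 0.5053]
```

View pics/wrist10.png

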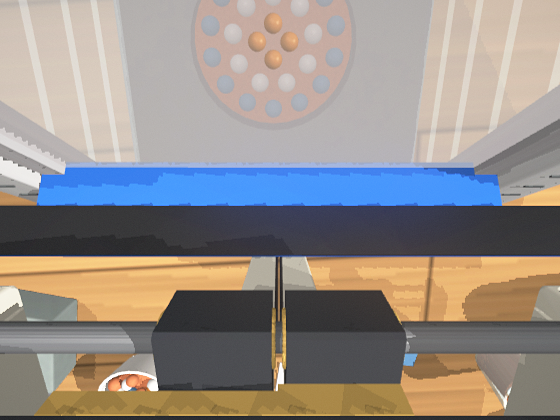

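apply_moves(
  deltas=[
    {"gripper": 1, "delta_pos": [0.003, 0, 0.005], "roll": 0},
    {"gripper": 1, "delta_pos": [0.006, 0, 0.01], "roll": 0},
    {"gripper": 1, "delta_pos": [0.009, 0, 0.0155], "roll": 0},
    {"gripper": 1, "delta_pos": [0.009, 0, 0.0155], "roll": 0},
    {"gripper": 1, "delta_pos": [0.009, 0, 0.0155], "roll": 0},
  ],
)

```text
clock: 10.9
tcp_pos: [0.6346, 0.0351, 0.1707]
ee_rot: [[0.998, -0.059, -0.001], [-0.059, -0.998, -0.0], [-0.001, 0.0, -1.0]]
contact_force: [-6.1, -0.4, 2.4]
grip_width: 0.0004
```

```bash
python3 look.py 11 wrist; for i in 11; do python3 strip.py wrist$i; done
```

```text
10.9 [0.63463776 0.03511422 0.17071841] [-6.08950103 -0.36872643  2.42305064] [-1.19842357e-01  4.31124944e-01  1.35751582e+00 -1.67493045e-04
  1.35362009e+00  1.51001335e+00]
20248 [0.5115 0.5119 0.5124]
```

Strip at 0.5119 against the 0.5121 goal. I'll back off and verify from the left-end viewpoint.

apply_moves(
  deltas=[
    {"gripper": 1, "delta_pos": [-0.05, 0, 0], "roll": 0},
    {"gripper": 1, "delta_pos": [-0.17, 0, 0], "roll": 0},
    {"gripper": 1, "delta_pos": [-0.17, 0, 0.1], "roll": 0},
    {"gripper": 1, "delta_pos": [-0.17, 0.1, 0.2], "roll": 0},
    {"gripper": 1, "delta_pos": [-0.17, 0.2, 0.3], "roll": 0},
    {"gripper": 1, "delta_pos": [-0.17, 0.3, 0.32], "roll": 0},
    {"gripper": 1, "delta_pos": [-0.17, 0.4, 0.32], "roll": 0},
    {"gripper": 1, "delta_pos": [-0.17, 0.4, 0.32], "roll": 0},
    {"gripper": 1, "delta_pos": [-0.17, 0.4, 0.32], "roll": 0},
  ],
)

```text
clock: 11.85
tcp_pos: [0.5676, 0.1962, 0.2985]
ee_rot: [[0.998, -0.057, 0.002], [-0.057, -0.998, 0.0], [0.002, -0.0, -1.0]]
contact_force: [-0.1, -0.3, -0.7]
grip_width: 0.0004
```

```bash
python3 look.py 12 wrist; python3 - <<'E'
from h import *
th=-.0583; U=np.array([.5*np.cos(th),.5*np.sin(th),.866])
z=np.load('wrist12.npz'); p,d=z['p'],z['d']; c={k:z[k] for k in('camera_matrix','R','t')}
C=cloud('wrist',d,c); S=C@U; H=cv2.cvtColor(p,cv2.COLOR_RGB2HSV); ok=(C[...,2]>.15)&(C[...,2]<.3)
o=ok&(H[...,0]<20)&(H[...,1]>170)&(p[...,0]>245); print('clip top',np.median(S[o]).round(4),o.sum(), np.argwhere(o).min(0),np.argwhere(o).max(0))
b=ok&(p.max(2)<80)&(C[...,1]>0); print('strip',np.median(S[b]).round(4))
b=ok&(H[...,0]>100)&(H[...,0]<125)&(p[...,2]>215)&(H[...,1]>150); print('blue top',np.median(S[b]).round(4))
cv2.imwrite('pics/c12.png',cv2.resize(p[30:130,200:310],None,fx=6,fy=6,interpolation=cv2.INTER_NEAREST)[:,:,::-1])
E
```

```text
11.85 [0.56756395 0.19618766 0.29853598] [-0.05659632 -0.28827528 -0.66520646] [ 1.47363891e-01  3.07719145e-01  1.23169149e+00 -1.93914854e-04
  1.60016617e+00  1.77479144e+00]
clip top 0.5079 1013 [ 66 219] [ 95 284]
strip 0.5118
blue top 0.5079
```

View pics/c12.png

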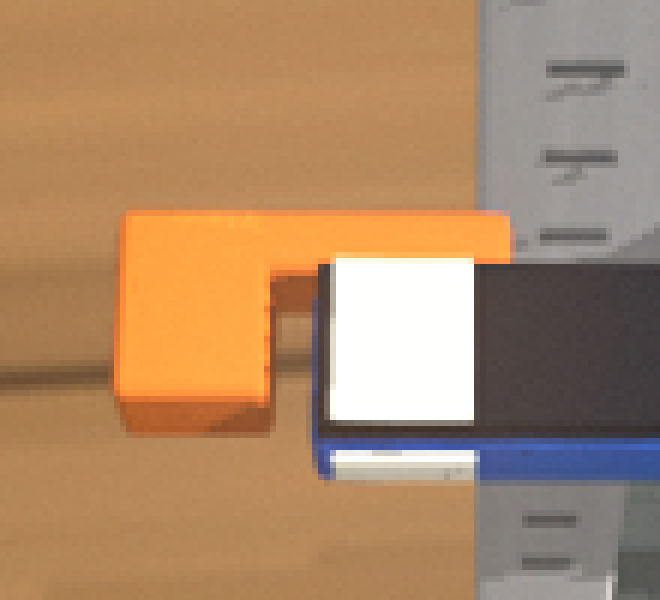

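View pics/wrist12.png

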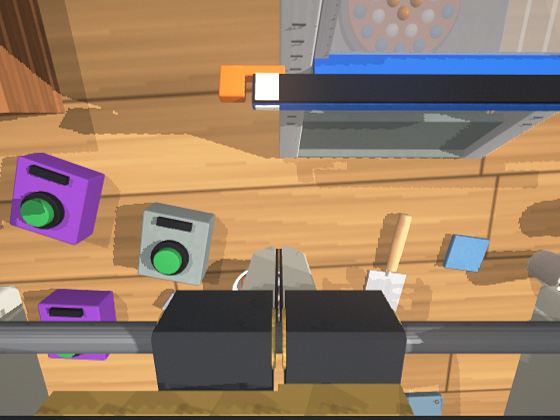

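```bash
python3 - <<'E'
from h import *
z=np.load('wrist12.npz'); p,d=z['p'],z['d']; c={k:z[k] for k in('camera_matrix','R','t')}
C=cloud('wrist',d,c); H=cv2.cvtColor(p,cv2.COLOR_RGB2HSV)
m=(H[...,0]>45)&(H[...,0]<75)&(H[...,1]>100)&(p[...,1]>60); m[:,:140]=0; m[:,200:]=0;m[:220]=0;m[290:]=0
P=C[m]; zt=np.percentile(P[:,2],80); T=P[P[:,2]>zt-.003]; print(len(P),np.percentile(P,[2,25,50,80,98],axis=0).round(4),'top',T.mean(0),(T.min(0)+T.max(0))/2,T.max(0)-T.min(0))
g=C[(abs(C[...,0]-.46)<.07)&(abs(C[...,1]-.365)<.07)&(C[...,2]>.03)]; print(g.min(0),g.max(0))
for zz in (.068,.072): print(onz('top',201.1,224.6,zz))
E
```

```text
621 [[0.4334 0.349  0.0624]
 [0.4446 0.3578 0.072 ]
 [0.4534 0.3658 0.073 ]
 [0.4638 0.3761 0.0738]
 [0.4696 0.386  0.0748]] top [0.45313175 0.36582498 0.07723658] [0.54079444 0.28934967 0.27728031] [0.22024448 0.19598865 0.41289869]
[0.39486747 0.3040945  0.03011944] [0.52471412 0.42563407 0.0751938 ]
[0.45039154 0.36842058 0.068     ]
[0.44976032 0.36776338 0.072     ]
```

apply_moves(
  deltas=[
    {"gripper": 1, "delta_pos": [-0.1, 0.05, 0], "roll": 0},
    {"gripper": 1, "delta_pos": [-0.18, 0.15, 0], "roll": 0},
    {"gripper": 1, "delta_pos": [-0.25, 0.25, 0], "roll": 0},
    {"gripper": 1, "delta_pos": [-0.289, 0.35, -0.05], "roll": 0},
    {"gripper": 1, "delta_pos": [-0.289, 0.426, -0.15], "roll": 0},
    {"gripper": 1, "delta_pos": [-0.289, 0.426, -0.25], "roll": 0},
    {"gripper": 1, "delta_pos": [-0.289, 0.426, -0.35], "roll": 0},
    {"gripper": 1, "delta_pos": [-0.289, 0.426, -0.4], "roll": 0},
    {"gripper": 1, "delta_pos": [-0.289, 0.426, -0.4], "roll": 0},
    {"gripper": 1, "delta_pos": [-0.289, 0.426, -0.4], "roll": 0},
  ],
)

```text
clock: 12.9
tcp_pos: [0.4526, 0.3646, 0.1386]
ee_rot: [[0.998, -0.061, 0.0], [-0.061, -0.998, 0.0], [0.0, -0.0, -1.0]]
contact_force: [1.1, -0.1, 0.7]
grip_width: 0.0005
```

```bash
python3 look.py 13 wrist scene; python3 - <<'E'
import cv2
p=cv2.imread('pics/scene13.png')
cv2.imwrite('pics/c13.png',cv2.resize(p[150:300,300:460],None,fx=4,fy=4,interpolation=cv2.INTER_CUBIC))
E
```

```text
12.9 [0.45259632 0.36463264 0.13858832] [ 1.12557051 -0.11521358  0.73644463] [ 4.86468337e-01  3.60118765e-01  1.54750706e+00 -1.66185917e-04
  1.23352017e+00  2.11818926e+00]
```

View pics/wrist13.png

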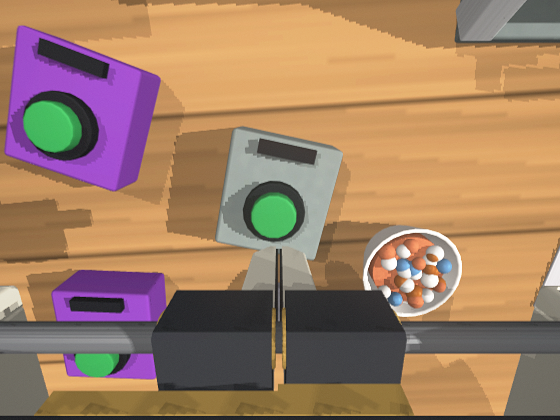

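View pics/c13.png

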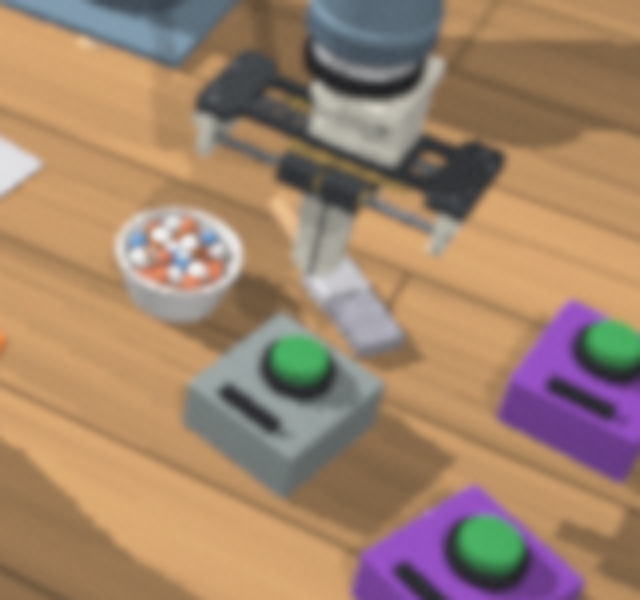

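```bash
python3 - <<'E'
from h import *
z=np.load('wrist13.npz'); p,d=z['p'],z['d']; c={k:z[k] for k in('camera_matrix','R','t')}
C=cloud('wrist',d,c); H=cv2.cvtColor(p,cv2.COLOR_RGB2HSV)
m=(H[...,0]>45)&(H[...,0]<75)&(H[...,1]>100)&(p[...,1]>110); m[:,:235]=0; m[:,320:]=0;m[:170]=0;m[245:]=0
k=cv2.findContours(m.astype(np.uint8),0,1)[0]; k=max(k,key=cv2.contourArea); e=cv2.fitEllipse(k); print(e)
P=C[m]; print(np.percentile(P,[2,50,98],axis=0).round(4)); print(onz('wrist',*e[0],.073,c))
E
```

```text
((273.63275146484375, 215.37294006347656), (43.479305267333984, 45.162376403808594), 54.45731735229492)
[[0.434  0.3512 0.0676]
 [0.4526 0.3683 0.0732]
 [0.4697 0.3861 0.0746]]
[0.45239081 0.36850477 0.073     ]
```

apply_moves(
  deltas=[
    {"gripper": 1, "delta_pos": [0, 0.01, -0.08], "roll": 0},
    {"gripper": 1, "delta_pos": [0, 0.01, -0.15], "roll": 0},
    {"gripper": 1, "delta_pos": [0, 0.01, -0.19], "roll": 0},
    {"gripper": 1, "delta_pos": [0, 0.01, -0.205], "roll": 0},
    {"gripper": 1, "delta_pos": [0, 0.01, -0.205], "roll": 0},
    {"gripper": 1, "delta_pos": [0, 0.01, -0.205], "roll": 0},
  ],
)

```text
clock: 13.6
tcp_pos: [0.4528, 0.37, 0.0577]
ee_rot: [[0.998, -0.059, 0.003], [-0.059, -0.998, 0.001], [0.003, -0.002, -1.0]]
contact_force: [0.2, -0.0, 0.4]
grip_width: 0.0003
```

apply_moves(
  deltas=[
    {"gripper": 1, "delta_pos": [0, 0, -0.005], "roll": 0},
    {"gripper": 1, "delta_pos": [0, 0, -0.01], "roll": 0},
    {"gripper": 1, "delta_pos": [0, 0, -0.015], "roll": 0},
    {"gripper": 1, "delta_pos": [0, 0, -0.02], "roll": 0},
    {"gripper": 1, "delta_pos": [0, 0, -0.02], "roll": 0},
  ],
)

```text
clock: 14.1
tcp_pos: [0.4525, 0.37, 0.0486]
ee_rot: [[0.998, -0.059, 0.002], [-0.059, -0.998, 0.001], [0.002, -0.001, -1.0]]
contact_force: [2.1, 1.4, 4.1]
grip_width: 0.0006
```

apply_moves(
  deltas=[
    {"gripper": 1, "delta_pos": [0, 0, -0.005], "roll": 0},
    {"gripper": 1, "delta_pos": [0, 0, -0.01], "roll": 0},
    {"gripper": 1, "delta_pos": [0, 0, -0.01], "roll": 0},
  ],
)

```text
clock: 14.4
tcp_pos: [0.4527, 0.3701, 0.0472]
ee_rot: [[0.998, -0.059, 0.003], [-0.059, -0.998, 0.001], [0.003, -0.002, -1.0]]
contact_force: [-3.9, -2.0, 21.7]
grip_width: 0.0006
```

apply_moves(
  deltas=[
    {"gripper": 1, "delta_pos": [0, 0, -0.004], "roll": 0},
    {"gripper": 1, "delta_pos": [0, 0, -0.006], "roll": 0},
    {"gripper": 1, "delta_pos": [0, 0, -0.006], "roll": 0},
  ],
)

```text
clock: 14.7
tcp_pos: [0.4528, 0.3701, 0.0469]
ee_rot: [[0.998, -0.059, 0.004], [-0.059, -0.998, 0.002], [0.004, -0.002, -1.0]]
contact_force: [-7.8, -5.1, 36.5]
grip_width: 0.0005
```

apply_moves(
  deltas=[
    {"gripper": 1, "delta_pos": [0, 0, 0.03], "roll": 0},
    {"gripper": 1, "delta_pos": [0, 0, 0.1], "roll": 0},
    {"gripper": 1, "delta_pos": [0, 0, 0.2], "roll": 0},
    {"gripper": 1, "delta_pos": [-0.05, 0, 0.3], "roll": 0},
    {"gripper": 1, "delta_pos": [-0.1, 0, 0.4], "roll": 0},
    {"gripper": 1, "delta_pos": [-0.15, 0, 0.5], "roll": 0},
    {"gripper": 1, "delta_pos": [-0.15, 0, 0.5], "roll": 0},
    {"gripper": 1, "delta_pos": [-0.15, 0, 0.5], "roll": 0},
  ],
)

```text
clock: 15.5
tcp_pos: [0.391, 0.3695, 0.2419]
ee_rot: [[0.998, -0.058, 0.001], [-0.058, -0.998, 0.0], [0.001, -0.0, -1.0]]
contact_force: [0.8, -0.4, -1.0]
grip_width: 0.0005
```

```bash
python3 look.py 14 wrist scene top; python3 - <<'E'
from h import *
z=np.load('wrist14.npz'); p,d=z['p'],z['d']; c={k:z[k] for k in('camera_matrix','R','t')}
C=cloud('wrist',d,c); H=cv2.cvtColor(p,cv2.COLOR_RGB2HSV)
m=(H[...,0]>45)&(H[...,0]<75)&(H[...,1]>100)&(p[...,1]>110)&(abs(C[...,0]-.4525)<.025)&(abs(C[...,1]-.368)<.025)
print(np.percentile(C[m],[2,50,98],axis=0).round(4))
E
```

```text
15.5 [0.39100267 0.36946214 0.24190709] [ 0.75495637 -0.3785693  -1.02680889] [ 5.49711286e-01  2.11509285e-01  1.49344807e+00 -1.16650122e-04
  1.43608992e+00  2.17888816e+00]
[[0.433  0.3508 0.0705]
 [0.4513 0.3682 0.0732]
 [0.4695 0.3858 0.0754]]
```

View pics/top14.png

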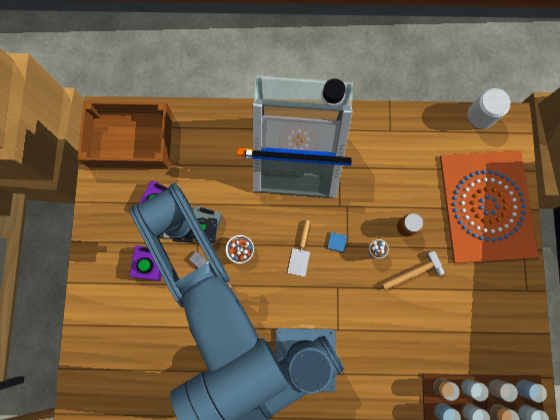

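View pics/wrist14.png

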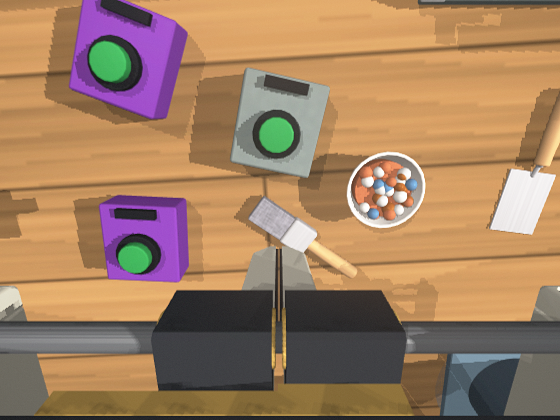

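```bash
python3 -c "
from station import sign_off; print(sign_off())"
```

```text
the job is handed in; nothing more can be done
None
```

I pushed the window up from the front edge of its blue lip until it was level with the orange marker. After that I pressed the green button on the grey pod fully down, released it, and handed the job in at about 15.7 s.

**Window:** the top of the blue lip and the top of the orange clip measured the same height along the slope (0.5079 m each). Both are 12 mm thick, so their middles line up, to roughly 1 mm. The window stayed there after I backed off, and the clip had not moved.

**How the lip was touched:** the tool can only point straight down. The closed fingertips therefore pressed against the lip's lower outer edge and moved up along the slope. I saw no contact with the black strip.

**Button:** it hit its stop under a push that rose to about 36 N, and was back up at 0.0732 m afterwards. The last pictures show the loose items I could see where they started. The arm was clear above the bench, with about 1 N of sensor noise on the wrist.

**Disagreement:** both cameras put the fingertips about 32 mm higher above the tool point than the description says. My first approach passed just above the lip without touching anything. I used the measured offset from then on, and the contacts on the lip and the button agreed with it.

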